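Re-aim the sample feed rail and send the carrier down

TASK

The swing rail that feeds samples must deliver over the square drip tray, not the round bowl: back off the black T-handle on its post by about a quarter turn (never more than half a turn), swing the rail round until its lower end is over the middle of the tray, and screw the T-handle fully tight again. Then hang the sample carrier astride the upper half of the rail, next to the post, let go, and let it run down by itself to the stop, so that it ends over the tray. Leave the bottle, jar and beaker where they stand and do not tip the carrier over.

Things in the scene. Friction and masses are not known exactly. Their poses are not given: they have to be found in the camera images.
- clamp_handle (a joint): turn of the T-handle (rad) about the post's vertical axis. 0 to 0.1 at the start = tight; grows counter-clockwise from above (loosening). Above 0.7 the rail swings freely; below, it is gripped ever harder; under 0.3 counts as tight; hard stop at -0.1. Stays where left; takes 0.3 to 0.6 N m. Half a turn is 3.14
- handle_grip (a point): centre of the black T-handle's bar on top of the post, 221 mm above the bench; bar 80 mm long (x axis), 14 mm thick (y) and 26 mm high, on a thin stem. Below it the rail's 68 mm wide hub, top at 185 mm, and a 62 mm steel washer up to 193 mm. The bar turns with the joint
- feed_rail (a joint): swing of the rail about the post's vertical axis (rad), counter-clockwise from above positive, range -1.2 to 1.2. Tight, it withstands about 5 N at its end; loose, it needs under 1 N there and stays where it is left
- rail_load (a point): point on the rail's upper edge 105 mm from the post's axis, 153 mm high, a good place to hang the carrier; x axis level, along the rail away from the post, z up. The rail is a flat steel bar on edge, 10 mm thick, 26 mm high, from 25 to 257 mm from the axis, sloping down at 16 degrees away from the post
- rail_park (a point): point on the rail's upper edge 210 mm from the post's axis (123 mm above the bench, same axes), where the carrier stands when it rests against the stop; this point must come over the middle of the drip tray
- rail_stop (a point): point on the rail's upper edge 247 mm from the axis, at the face of the stop, an upright plate 10 x 30 mm that rises 32 mm above the edge
- tray_centre (a point): middle of the square white drip tray, at the height of its rim: 120 x 120 x 24 mm, fixed on the bench, z up; the other thing beside it is a round white bowl of 110 mm
- wash_bowl: round white bowl, 110 mm wide and 34 mm high, fixed; origin at the centre of its underside. Not the target
- carrier_fin (a point): centre of the grip fin on top of the grey sample carrier, 98 mm above its underside; z up. The fin is 44 mm long (x axis), 12 mm thick (y) and 42 mm high. The carrier stands on the bench at the start; about 0.25 kg
- carrier_roof (a point): middle of the underside of the carrier's roof, 28 mm below the fin's centre and 70 mm above the carrier's underside; this rests on the rail's edge. The carrier is an inverted U, 64 mm long (x), 68 mm wide (y); its channel runs along x, 16 mm wide, 28 mm at the mouth. It goes over the rail from above, x along the rail, either way round, and slides down the slope by itself
- reagent_bottle: white bottle, 64 mm wide and 150 mm high, loose; origin at the centre of its underside; leave alone
- salt_jar: amber jar with black lid, 66 mm wide and 85 mm high, loose; origin at the centre of its underside; leave alone
- beaker: clear beaker, 72 mm wide and 90 mm high, loose; origin at the centre of its underside; leave alone

How it is judged:
By the outcome, as a careful person would: the job done as asked, in the order asked, and still so for the second after the job is handed in, with the robot touching nothing.
It also fails if it takes over 72 s, if anything falls off the work surface, if the arm or the gripper's body presses on something with over 40 N, if the wrist force passes 120 N, or if a joint passes its speed limit or range.

ROBOT

A 6-joint arm with a two-finger parallel gripper is mounted at the origin on the work surface. World frame = base frame: x ahead of the robot, y to its left, z up, the work surface at z = 0. Lengths are in m, angles in rad, forces in N, time in s.
With the tool pointing down it reaches from about 0.25 to 0.775 m from the base axis. Payload 4 kg.
Tool frame: the origin (TCP) lies midway between the tips of the shut fingers; the grasp point (between the pads) lies robot.tcp_to_grasp behind it (robot.tcp_to_grasp is the distance from the TCP to the grasp point, in m); y points along the fingers, x is the direction in which the jaws open and shut, and the axes are right-handed (so a half turn about y gives the same grasp; the last joint's range is limited). The gripper opens to 94 mm and grips with 3 to 60 N. Pads are 16 mm wide; open, the fingers measure 119 mm over their backs; the gripper's body (75 mm by 177 mm) begins 78 mm behind the grasp point.
Start: joints at [1.157, 0.087, 1.371, -0, 1.684, -0.103], TCP at [0.168, 0.524, 0.169] pointing down, gripper open.
Joint ranges: [-3.1, 3.1], [-0.76, 2.03], [0.27, 2.55], [-1.08, 4.22], [0.17, 2.65], [-2.57, 2.57]. Speed limits (rad/s): [2.79, 2.79, 3.14, 3.14, 3.14, 3.14].

INTERFACE

Orientations are given as [roll, pitch, yaw] about the fixed x, y, z axes, in that order (R = Rz(yaw) Ry(pitch) Rx(roll)).
In Python, from bench import robot gives the robot as it stands.
- The arm moves only by the tool arm_command, never from a script. Its argument "series" is text: rows parted by semicolons, each of 7 numbers parted by spaces: the turn, a rotation vector about the tool's x, y, z in rad, then the shift along the tool's x, y, z in m, then the finger opening in m, from 0 to 0.094. A call has 1 to 12 rows; each row shifts and turns the pose as measured when the row begins, along the tool's axes as they then stand; what a row does not reach is not made up. A row lasts 1/10 s, in which the tool goes at most 50 mm and 8.59 degrees, less where a joint would pass 70% of its speed; a pose out of reach is approached as far as the arm can. A call with a gripper value outside its range is refused whole. The fingers move at their own pace and stop on an object; the grip force is fixed at half the most. Time passes only in rows, so rows that do not move let the fingers close. It gives the time, the measured TCP pose, the force and the opening at its end, in the units of the state.
- robot.get_obs(): the state, without advancing time (a new reading comes with each control period).
- robot.snapshot(name): name is "scene" or "top" or "wrist"; returns the picture (420x560x3 uint8, blue, green, red); there is no depth.
- robot.camera_params(name): a dict with "fx", "fy", "cx", "cy" (pixels), "distortion" ([k1, k2, p1, p2, k3] as OpenCV has them; the pictures are not rectified), "extrinsics" (4x4, takes a point from camera to world coordinates). Camera axes: x right, y up, looking along -z (the intrinsics and any distortion apply to the point x, -y, -z); pixel columns grow to the right and rows downward; lengths in m; the calibration is good to about 2 mm. A picture is of the moment at which its call begins: read the wrist's pose just before it. camera_params takes no time and is no camera call; for the wrist camera it gives the pose at the moment of the call.
- robot.close_job(): hands the job in, once; it reports no verdict.
Trained networks look in the newest picture that a camera, given by its name, has taken for a name from the list of things; names that differ only in an ending like _2 or _b are one class to them, and where a whole thing is asked for, a point or a joint stands for the part that bears it (a point fixed in the world has none). Each returns a list of dicts, best first, with "score" (0 to 1); they miss things now and then, are a little off and sometimes report something else, mostly with a low value. They report only what shows in the picture. A call takes as long as a camera call.
- robot.spot_in(camera, target): "centre" ([x, y, z] in m, in the coordinates of the camera as it stood for that picture, good to about 4 mm: the middle of the surface that is visible of it).
The state is a dict: "time": time; "joint_positions": joint angles; "qvel": joint speeds; "joint_torque": joint torques, N m; "tool_pos": TCP position; "ee_rot": TCP orientation; "wrist_force": force on the tool from outside, world axes, zero at the start; "wrist_torque": the same for the moment, N m; "width": finger opening in m.
Only numpy, scipy, OpenCV 4.12 (cv2) and the standard library are available. Lean on these libraries where they do the work, as an engineer would, in place of code of your own. Each camera call takes 0.05 s, during which the arm holds its last target.

## Working session

There is one attempt and no reset: what is moved stays moved. The work goes in short steps, Python scripts to look and compute and a tool call to move; the robot and the scene stay as the last step left them, time stands still between calls to the robot, and variables do not carry over. Pictures are saved under pics/ and viewed, and the job is handed in when it is done.

Besides the shell and the picture viewer there is one more tool, called after "Request:" as name(argument=value, ...) on one line, values as JSON. arm_command: Moves the arm, as the interface text tells. Its arguments: {"type":"object","properties":{"series":{"type":"string"}},"required":["series"]}

```bash
ls; mkdir -p pics
python3 - <<'E'
from bench import robot
import cv2
o=robot.get_obs();print(o, robot.tcp_to_grasp)
for n in["scene","top","wrist"]:
    cv2.imwrite(f"pics/a_{n}.png",robot.snapshot(n))
    p=robot.camera_params(n);print(n,p)
E
```

```text
pics
{'time': 0.0, 'joint_positions': array([ 1.15689784e+00,  8.79417656e-02,  1.37226349e+00, -1.76036757e-05,
        1.68359838e+00, -1.03101540e-01]), 'qvel': array([-0.00036441,  0.00062107, -0.00131421, -0.00096196,  0.00181694,
       -0.00024705]), 'joint_torque': array([-1.56386712e-03, -3.40169120e+01, -3.02430046e+01,  7.16681918e-02,
        3.26802337e-02, -1.50625842e-04]), 'tool_pos': array([0.16795307, 0.52305793, 0.16730683]), 'ee_rot': array([-1.57058618,  0.00220104,  1.25999765]), 'wrist_force': array([-1.07939164, -0.87479886,  1.07436342]), 'wrist_torque': array([-0.00228517, -0.0196413 , -0.03233218]), 'width': 0.09383631397775603} 0.0188
scene {'fx': 384.2145578281861, 'fy': 384.2145578281861, 'cx': 284.8215905509647, 'cy': 208.77144804121815, 'distortion': array([0.00513064, 0.        , 0.        , 0.        , 0.        ]), 'extrinsics': array([[-0.62677499, -0.51519161,  0.58457738,  1.10874584],
       [ 0.77912891, -0.4245288 ,  0.46123036,  0.37815882],
       [ 0.01054792,  0.74454879,  0.66748471,  0.77494939],
       [ 0.        ,  0.        ,  0.    
[... 231 characters left out ...]
rray([[-0.02893067,  0.99676065, -0.07504141,  0.48466609],
       [-0.99954876, -0.02945495, -0.00588901, -0.04710757],
       [-0.00808027,  0.07483718,  0.99716303,  1.38314932],
       [ 0.        ,  0.        ,  0.        ,  1.        ]])}
wrist {'fx': 371.2278982809666, 'fy': 371.2278982809666, 'cx': 284.4759949816339, 'cy': 208.08838530367865, 'distortion': array([-0.08528227,  0.        ,  0.        ,  0.        ,  0.        ]), 'extrinsics': array([[ 0.30480659, -0.91587464, -0.26127874,  0.09205575],
       [ 0.95240949,  0.29224241,  0.08666333,  0.54890657],
       [-0.00301602, -0.2752599 ,  0.96136512,  0.38542282],
       [ 0.        ,  0.        ,  0.        ,  1.        ]])}
```

View pics/a_scene.png

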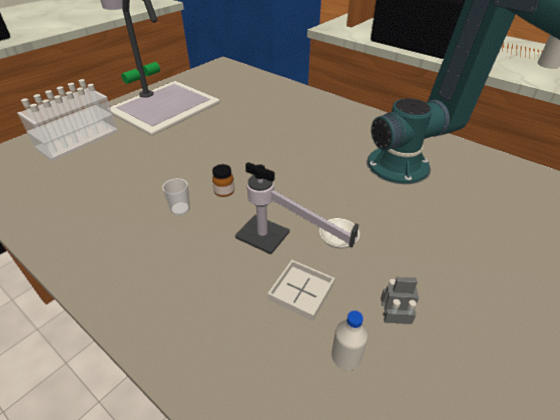

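View pics/a_top.png

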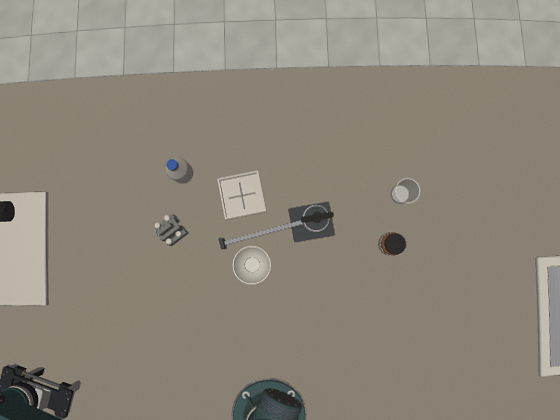

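View pics/a_wrist.png

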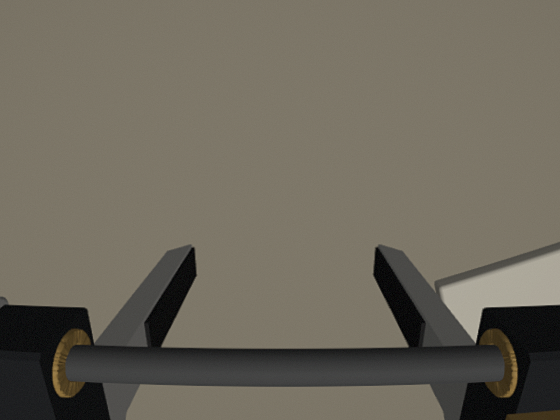

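```bash
cat > h.py <<'E'
import numpy as np, cv2
from bench import robot
from scipy.spatial.transform import Rotation as R
def ray(n,u,v,P=None):
    p=P or robot.camera_params(n)
    K=np.array([[p['fx'],0,p['cx']],[0,p['fy'],p['cy']],[0,0,1]])
    q=cv2.undistortPoints(np.array([[[u,v]]],float),K,p['distortion'])[0,0]
    E=p['extrinsics'];d=E[:3,:3]@np.array([q[0],-q[1],-1]);return E[:3,3],d
def atz(n,u,v,z,P=None):
    o,d=ray(n,u,v,P);return o+d*(z-o[2])/d[2]
def proj(n,X,P=None):
    p=P or robot.camera_params(n);E=p['extrinsics']
    c=E[:3,:3].T@(np.asarray(X,float)-E[:3,3]);c=np.array([c[0],-c[1],-c[2]])
    K=np.array([[p['fx'],0,p['cx']],[0,p['fy'],p['cy']],[0,0,1]])
    return cv2.projectPoints(c.reshape(1,1,3),np.zeros(3),np.zeros(3),K,p['distortion'])[0].ravel()
def spot(n,t,k=2,P=None):
    p=P or robot.camera_params(n);E=p['extrinsics']
    for d in robot.spot_in(n,t)[:k]:
        w=E[:3,:3]@np.array(d['centre'])+E[:3,3];print(n,t,round(d['score'],2),w.round(4),proj(n,w,p).round(0))
E
python3 - <<'E'
from h import *
for n in["top","scene"]:
    for t in["handle_grip","rail_load","rail_stop","rail_park","wash_bowl","carrier_fin","tray_centre","reagent_bottle"]: spot(n,t)
print(robot.get_obs()['time'])
E
```

```text
top handle_grip 0.51 [0.5418 0.2598 0.0778] [169. 230.]
top handle_grip 0.49 [ 0.5538 -0.1415  0.2327] [318. 218.]
top rail_load 0.76 [ 0.5303 -0.0093  0.1438] [265. 230.]
top rail_stop 0.85 [ 0.5272 -0.0138  0.1453] [267. 232.]
top rail_park 0.6 [ 0.5276 -0.0144  0.1466] [267. 231.]
top wash_bowl 0.72 [0.4396 0.0375 0.0156] [251. 264.]
top carrier_fin 0.78 [0.5376 0.2588 0.0753] [169. 231.]
top tray_centre 0.83 [0.642  0.0614 0.007 ] [241. 195.]
top tray_centre 0.24 [ 0.5547 -0.1374  0.234 ] [317. 217.]
top reagent_bottle 0.8 [0.7057 0.2244 0.1016] [179. 169.]
scene handle_grip 0.76 [ 0.5611 -0.1308  0.229 ] [260. 170.]
scene rail_load 0.87 [ 0.5341 -0.0259  0.1448] [301. 209.]
scene rail_stop 0.59 [ 0.5317 -0.0293  0.1458] [300. 208.]
scene rail_park 0.77 [ 0.5341 -0.0297  0.1415] [299. 210.]
scene wash_bowl 0.6 [0.4375 0.0281 0.0219] [336. 233.]
scene carrier_fin 0.84 [0.5558 0.268  0.0624] [399. 299.]
scene tray_centre 0.8 [0.6421 0.0641 0.006 ] [301. 291.]
scene reagent_bottle 0.82 [0.7279 0.2423 0.0961] [350. 340.]
scene reagent_bottle 0.28 [ 0.5345 -0.0228  0.1399] [301. 212.]
0.95
```

The top view shows the post with its handle near (317,217), the rail end at (223,242), the tray cross at (243,195), the bowl at (252,265) and the carrier at (170,230). I'll zoom in on these.

Run:
```python
import cv2
a=cv2.imread('pics/a_top.png');b=cv2.imread('pics/a_scene.png')
def z(i,x,y,w,h,f,n): cv2.imwrite(n,cv2.resize(i[y:y+h,x:x+w],None,fx=f,fy=f,interpolation=cv2.INTER_CUBIC))
z(a,210,160,130,100,6,'pics/z1.png');z(b,230,150,140,90,5.5,'pics/z2.png');z(a,140,195,70,60,8,'pics/z3.png');z(b,370,260,70,80,7,'pics/z4.png')
```

```text
(no output)
```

View pics/z1.png

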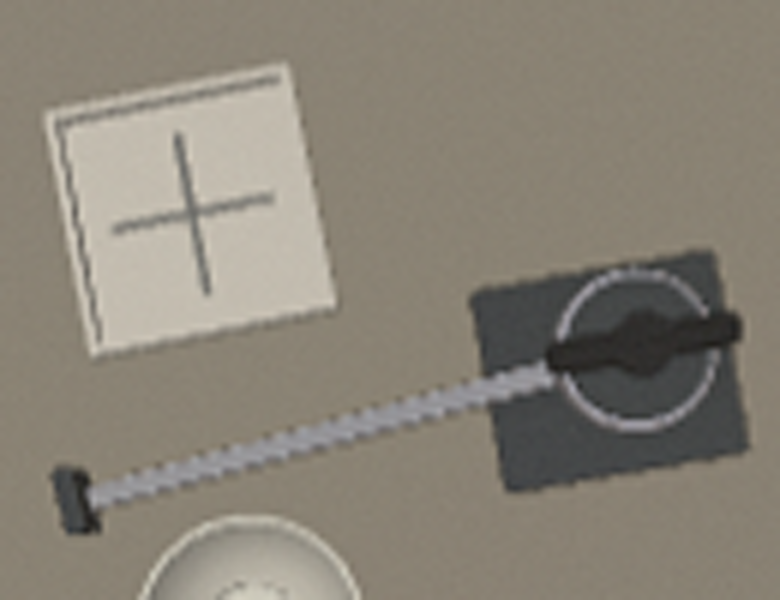

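View pics/z2.png

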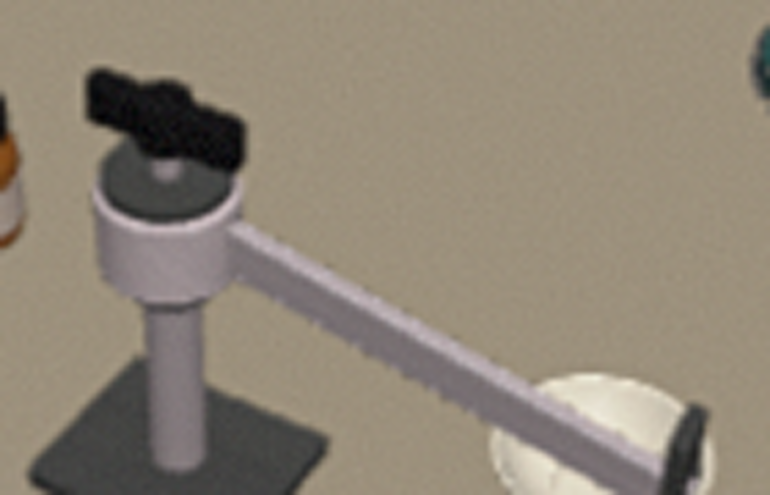

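View pics/z3.png

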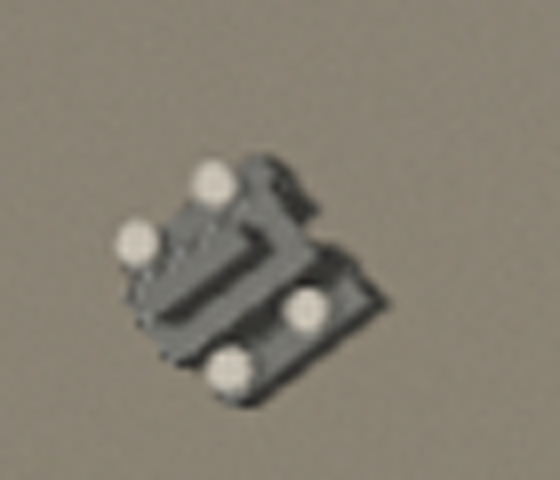

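View pics/z4.png

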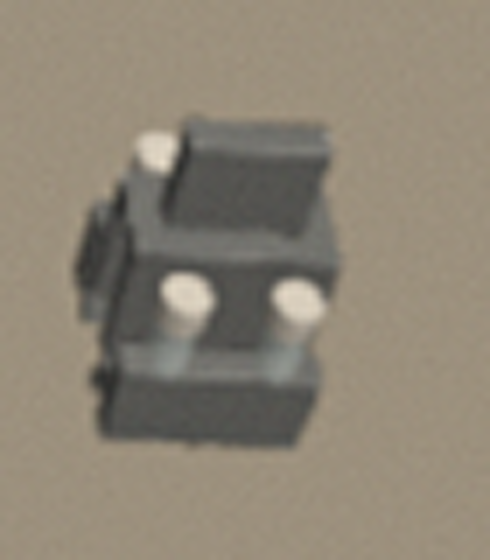

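Run:
```python
from h import *
f=lambda x,y:(210+x/6,160+y/6)
P=robot.camera_params('top')
def T(x,y,z,l): r=atz('top',*f(x,y),z,P);print(l,r.round(4));return r
c=T(644,342,.234,'handle c');a=T(553,357,.234,'h end');b=T(738,327,.234,'h end2');print('bar yaw',np.degrees(np.arctan2(*(a-b)[1::-1])),np.linalg.norm(a-b))
w=T(636,350,.185,'hub c')
s=T(80,500,.14,'stop top'); e=T(97,497,.112,'rail end'); h=T(550,375,.165,'rail hub')
t=T(194,213,.005,'tray')
for q in [(47,112),(287,63),(336,308),(93,356)]:T(*q,.024,'tray corner')
k=np.mean([atz('top',*f(*q),.024,P) for q in [(47,112),(287,63),(336,308),(93,356)]],0);print('tray c',k)
print('rail yaw',np.degrees(np.arctan2(*(e-h)[1::-1])),np.degrees(np.arctan2(*(e-w)[1::-1])))
print('tray yaw', np.degrees(np.arctan2(*(k-w)[1::-1])),np.linalg.norm((k-w)[:2]))
g=lambda x,y:(140+x/8,195+y/8)
a=atz('top',*g(140,300),.119,P);b=atz('top',*g(243,228),.119,P);print('fin',a,b,(a+b)/2,np.linalg.norm(a-b),np.degrees(np.arctan2(*(b-a)[1::-1])))
P2=robot.camera_params('scene')
d=lambda x,y,z:atz('scene',370+x/7,260+y/7,z,P2).round(4)
print('fin scene',d(190,125,.119),d(330,132,.119),d(320,157,.119),d(187,150,.119))
d=lambda x,y,z:atz('scene',230+x/5.5,150+y/5.5,z,P2).round(4)
print('handle scene',d(95,70,.234),d(240,122,.234),d(168,185,.193))
```

```text
handle c [ 0.5558 -0.1391  0.234 ]
h end [ 0.5509 -0.1022  0.234 ]
h end2 [ 0.5608 -0.1774  0.234 ]
bar yaw 97.50782111204464 0.07583205846636804
hub c [ 0.5556 -0.1396  0.185 ]
stop top [0.4999 0.1013 0.14  ]
rail end [0.5014 0.097  0.112 ]
rail hub [ 0.5472 -0.104   0.165 ]
tray [0.6393 0.0589 0.005 ]
tray corner [0.6883 0.1273 0.024 ]
tray corner [0.7084 0.011  0.024 ]
tray corner [ 0.5895 -0.0094  0.024 ]
tray corner [0.5699 0.1074 0.024 ]
tray c [0.63902263 0.05908111 0.024     ]
rail yaw 102.84296414986493 102.91352351892114
tray yaw 67.2227810866369 0.21546727852668812
fin [0.53378342 0.28105494 0.119     ] [0.55700608 0.24558826 0.119     ] [0.54539475 0.2633216  0.119     ] 0.04239313083817101 -56.78425871083694
fin scene [0.5539 0.2489 0.119 ] [0.5293 0.2832 0.119 ] [0.54   0.2849 0.119 ] [0.5632 0.2525 0.119 ]
handle scene [ 0.5624 -0.1711  0.234 ] [ 0.551 -0.097  0.234] [ 0.5651 -0.1275  0.193 ]
```

The measurements agree with each other:
- **Post:** (0.5555, -0.139), with the bar at yaw 97.5°.
- **Rail and tray:** the rail is at 102.9° and the tray at 67.2°, 215 mm out, so the swing is about -0.62 rad.
- **Fin:** (0.546, 0.265), yaw about -55°.

The bar has a round boss in the middle, so I'll grip it off-centre and follow an arc.

```bash
cat >> h.py <<'E'
def pose():
    o=robot.get_obs();return np.array(o['tool_pos']),R.from_euler('xyz',o['ee_rot']),o
def goal(pos,yaw,tilt=0.,grasp=True):
    """rotation then shift; tilt about tool x (deg). pos=grasp point if grasp"""
    p,r,o=pose()
    rt=R.from_euler('xyz',[-np.pi/2,0,np.radians(yaw)])*R.from_rotvec([np.radians(tilt),0,0])
    pos=np.array(pos,float)
    if grasp: pos=pos+rt.apply([0,robot.tcp_to_grasp,0])
    rv=(r.inv()*rt).as_rotvec()
    print('t',round(o['time'],2),'tcp',p.round(4),'yaw',np.degrees(r.as_euler('xyz')[2]).round(1),'w',round(o['width'],4),'F',o['wrist_force'].round(1))
    print(' rot total',rv.round(4),'rows>=',np.linalg.norm(rv)/.149)
    d=pos-p
    print(' shift then (tool axes, after rot)',rt.inv().apply(d).round(4),'rows>=',np.linalg.norm(d)/.05,'| tcp target',pos.round(4),'| shift in now-axes',r.inv().apply(d).round(4))
E
python3 - <<'E'
from h import *
goal([.552,-.112,.285],7.5)
E
```

```text
t 0.95 tcp [0.1682 0.5237 0.1685] yaw 72.2 w 0.094 F [-0.5 -0.   0.4]
 rot total [-1.0000e-04  1.1291e+00  1.0000e-04] rows>= 7.577748240071664
 shift then (tool axes, after rot) [ 0.2975 -0.0977 -0.6803] rows>= 14.979091415193448 | tcp target [ 0.552  -0.112   0.2662] | shift in now-axes [-0.4878 -0.0977 -0.5598]
```

Request:
arm_command(series="0 0.141 0 0 -0.024 0 0.06; 0 0.141 0 0 -0.024 0 0.06; 0 0.141 0 0 -0.024 0 0.06; 0 0.141 0 0 -0.024 0 0.06; 0 0.141 0 0 0 0 0.06; 0 0.141 0 0 0 0 0.06; 0 0.141 0 0 0 0 0.06; 0 0.141 0 0 0 0 0.06; 0 0 0 0.0195 0 -0.0445 0.06; 0 0 0 0.0195 0 -0.0445 0.06; 0 0 0 0.0195 0 -0.0445 0.06; 0 0 0 0.0195 0 -0.0445 0.06")

```text
time: 2.15
tool_pos: [0.2611, 0.3521, 0.2654]
ee_rot: [-1.573, 0.003, 0.095]
wrist_force: [1.2, 0.5, 0.6]
width: 0.0597
```

Run:
```python
from h import *
goal([.552,-.112,.285],7.5)
```

```text
t 2.15 tcp [0.2611 0.3521 0.2654] yaw 5.4 w 0.0597 F [1.2 0.5 0.6]
 rot total [ 0.0024 -0.0364 -0.0026] rows>= 0.245200856996614
 shift then (tool axes, after rot) [ 0.2279 -0.0008 -0.4981] rows>= 10.955569701066281 | tcp target [ 0.552  -0.112   0.2662] | shift in now-axes [ 2.458e-01 -2.000e-04 -4.895e-01]
```

Request:
arm_command(series="0 -0.036 0 0 0 0 0.06; 0 0 0 0.0205 0 -0.0445 0.06; 0 0 0 0.0205 0 -0.0445 0.06; 0 0 0 0.0205 0 -0.0445 0.06; 0 0 0 0.0205 0 -0.0445 0.06; 0 0 0 0.0205 0 -0.0445 0.06; 0 0 0 0.0205 0 -0.0445 0.06; 0 0 0 0.0205 0 -0.0445 0.06; 0 0 0 0.0205 0 -0.0445 0.06; 0 0 0 0.0205 0 -0.0445 0.06; 0 0 0 0.0205 0 -0.0445 0.06; 0 0 0 0.010 0 -0.03 0.06")

```text
time: 3.35
tool_pos: [0.5402, -0.103, 0.2687]
ee_rot: [-1.57, -0.008, 0.132]
wrist_force: [-0.1, 0.1, -0.1]
width: 0.0598
```

Run:
```python
from h import *
goal([.552,-.112,.285],7.5)
p=robot.camera_params('wrist');cv2.imwrite('pics/w1.png',robot.snapshot('wrist'))
for X in [(.5555,-.139,.234),(.551,-.102,.234),(.5605,-.177,.234)]: print(proj('wrist',X,p))
goal([.552,-.112,.224],7.5)
```

```text
t 3.35 tcp [ 0.5402 -0.103   0.2687] yaw 7.6 w 0.0598 F [-0.1  0.1 -0.1]
 rot total [-0.0004  0.0016  0.0084] rows>= 0.05732491846895878
 shift then (tool axes, after rot) [ 0.0105  0.0025 -0.0105] rows>= 0.30097786533367543 | tcp target [ 0.552  -0.112   0.2662] | shift in now-axes [ 0.0105  0.0026 -0.0105]
[297.4452443  267.64295584]
[298.62503822 219.96402857]
[296.77728596 312.63250056]
t 3.4 tcp [ 0.5413 -0.107   0.2675] yaw 7.3 w 0.0602 F [ 1.4 -3.1 -0.9]
 rot total [ 0.0026 -0.0028  0.0073] rows>= 0.055358506013796875
 shift then (tool axes, after rot) [ 0.01    0.0623 -0.0064] rows>= 1.2678087981364574 | tcp target [ 0.552  -0.112   0.2052] | shift in now-axes [ 0.0096  0.0624 -0.0062]
```

View pics/w1.png

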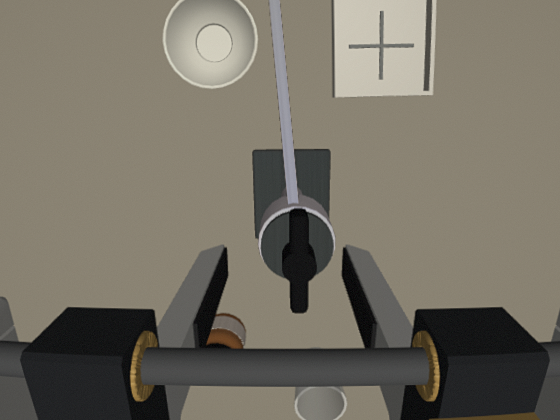

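The wrist view shows the bar from (299,210) to (299,312) with its boss at (299,263), matching the prediction within 1–4 mm. I'll descend on the rail-side half and close.

Request:
arm_command(series="0 0 0 0.010 0 -0.006 0.05; 0 0 0 0 0.02 0 0.05; 0 0 0 0 0.02 0 0.05; 0 0 0 0 0.02 0 0.05; 0 0 0 0 0.0 0 0.05")

```text
time: 3.9
tool_pos: [0.5538, -0.1153, 0.2051]
ee_rot: [-1.573, -0.007, 0.122]
wrist_force: [-0.0, 0.6, -0.4]
width: 0.0498
```

Run:
```python
from h import *
goal([.552,-.112,.224],7.5)
```

```text
t 3.9 tcp [ 0.5538 -0.1153  0.2051] yaw 7.0 w 0.0498 F [-0.   0.6 -0.4]
 rot total [ 0.0024 -0.0088  0.0071] rows>= 0.07738390612842702
 shift then (tool axes, after rot) [-0.0013 -0.0001  0.0035] rows>= 0.07392440639212991 | tcp target [ 0.552  -0.112   0.2052] | shift in now-axes [-0.0013 -0.0001  0.0034]
```

Request:
arm_command(series="0 0 0 -0.001 0 0.004 0.05; 0 0 0 0 0 0 0; 0 0 0 0 0 0 0; 0 0 0 0 0 0 0; 0 0 0 0 0 0 0; 0 0 0 0 0 0 0")

```text
time: 4.5
tool_pos: [0.5539, -0.1108, 0.2107]
ee_rot: [-1.576, -0.015, 0.123]
wrist_force: [-0.0, 0.5, -0.2]
width: 0.0134
```

Run:
```python
from h import *
goal([.552,-.112,.224],7.5)
```

```text
t 4.5 tcp [ 0.5539 -0.1108  0.2107] yaw 7.1 w 0.0134 F [-0.   0.5 -0.2]
 rot total [ 0.0056 -0.0077  0.0146] rows>= 0.11685064377845301
 shift then (tool axes, after rot) [-0.0021  0.0055 -0.0009] rows>= 0.11837828817262606 | tcp target [ 0.552  -0.112   0.2052] | shift in now-axes [-0.0021  0.0054 -0.0009]
```

Request:
arm_command(series="0 -0.14 0 -0.0039 0.002 -0.0003 0; 0 -0.14 0 -0.0039 0.001 -0.0003 0; 0 -0.14 0 -0.0039 0 -0.0003 0; 0 -0.14 0 -0.0039 0 -0.0003 0")

```text
time: 4.9
tool_pos: [0.5401, -0.1172, 0.2083]
ee_rot: [-1.585, -0.01, 0.705]
wrist_force: [-0.7, -0.0, -0.4]
width: 0.0004
```

```bash
cat >> h.py <<'E'
def chk(ax=(.5555,-.139)):
    p,r,o=pose();d=p[:2]-np.array(ax)
    print('t',round(o['time'],2),'tcp',p.round(4),'rad',np.hypot(*d).round(4),'ang',np.degrees(np.arctan2(d[1],d[0])).round(1),'euler',np.degrees(r.as_euler('xyz')).round(1),'w',round(o['width'],4),'F',o['wrist_force'].round(1),'T',o['wrist_torque'].round(2))
E
python3 -c "from h import *;chk()"
```

```text
t 4.9 tcp [ 0.5401 -0.1172  0.2083] rad 0.0267 ang 125.2 euler [-90.8  -0.6  40.4] w 0.0004 F [-0.7 -0.  -0.4] T [-0.01  0.07  0.01]
```

Run:
```python
from h import *
for n in('wrist','scene','top'):
    i=robot.snapshot(n)
    if n=='scene': i=cv2.resize(i[130:250,200:370],None,fx=4.5,fy=4.5,interpolation=cv2.INTER_CUBIC)
    if n=='top': i=cv2.resize(i[160:260,210:340],None,fx=6,fy=6,interpolation=cv2.INTER_CUBIC)
    cv2.imwrite(f'pics/b_{n}.png',i)
```

```text
(no output)
```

View pics/b_wrist.png

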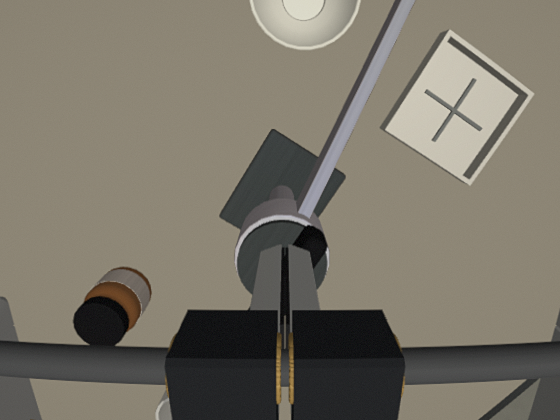

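View pics/b_scene.png

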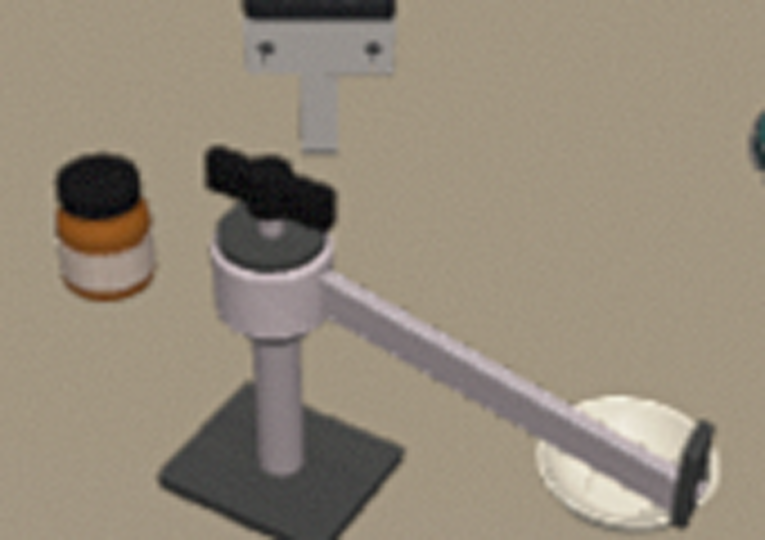

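View pics/b_top.png

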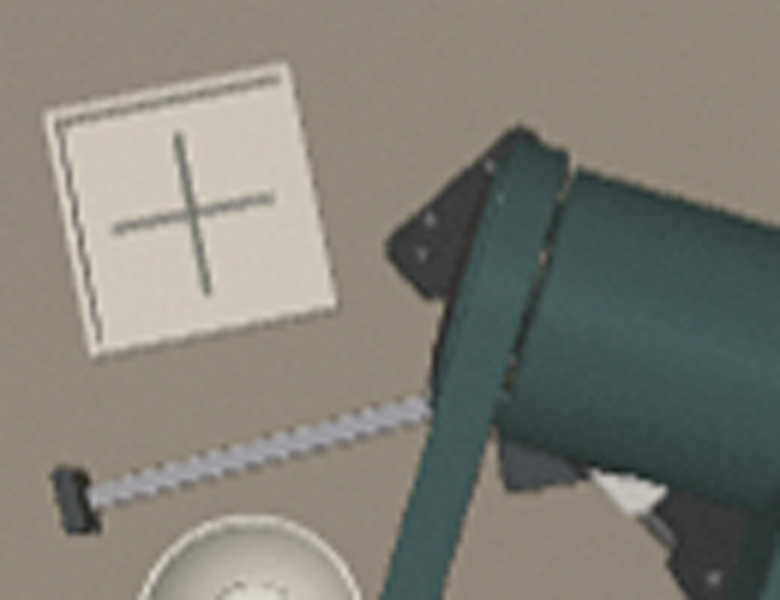

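Request:
arm_command(series="0 0 0 0 -0.04 0 0.03; 0 0 0 0 -0.03 0 0.05; 0 0 0 0 0 0 0.05; 0 0 0 0 0 0 0.05")

```text
time: 5.45
tool_pos: [0.5375, -0.1159, 0.2755]
ee_rot: [-1.577, -0.006, 0.685]
wrist_force: [0.5, -0.8, -0.2]
width: 0.0291
```

Run:
```python
from h import *
chk()
P=robot.camera_params('wrist')
for n in('wrist','scene'):
    i=robot.snapshot(n)
    if n=='scene': i=cv2.resize(i[130:250,200:370],None,fx=4.5,fy=4.5,interpolation=cv2.INTER_CUBIC)
    cv2.imwrite(f'pics/c_{n}.png',i)
np.save('P.npy',P,allow_pickle=True);chk()
```

```text
t 5.45 tcp [ 0.5375 -0.1159  0.2755] rad 0.0292 ang 127.9 euler [-90.4  -0.4  39.2] w 0.0291 F [ 0.5 -0.8 -0.2] T [-0.02  0.01 -0.01]
t 5.55 tcp [ 0.5371 -0.1158  0.275 ] rad 0.0296 ang 128.5 euler [-90.3  -0.3  39.3] w 0.037 F [-0.2  0.5  0.5] T [-0.05  0.03 -0.02]
```

View pics/c_wrist.png

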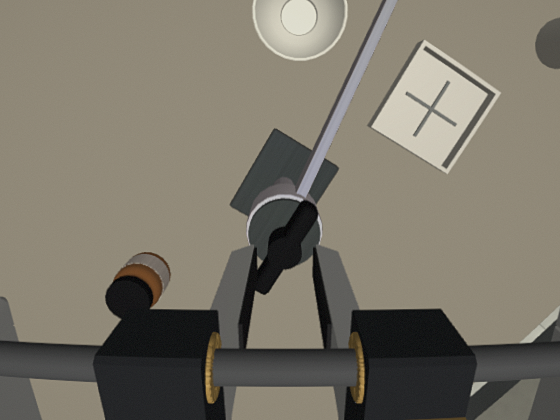

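View pics/c_scene.png

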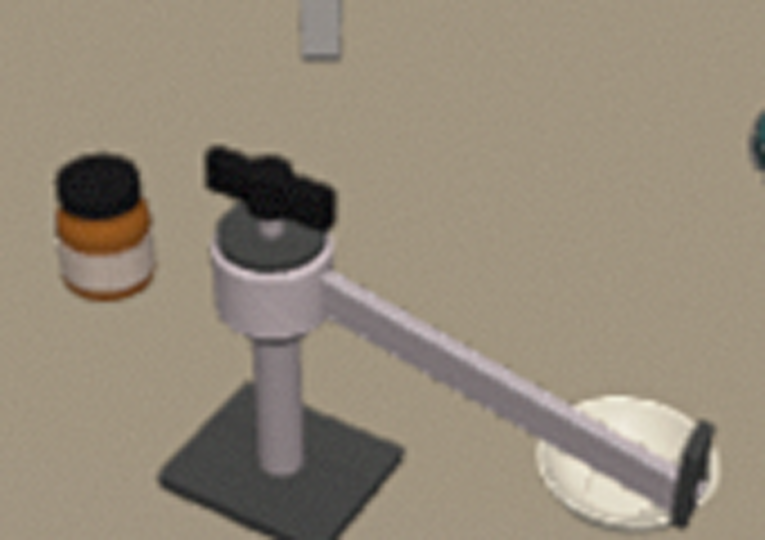

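Run:
```python
from h import *
P=np.load('P.npy',allow_pickle=True).item()
a=atz('',309,205,.234,P);b=atz('',263,290,.234,P);m=atz('',285,247,.234,P);print(a,b,m,(a+b)/2,np.degrees(np.arctan2(*(a-b)[1::-1])),np.linalg.norm(a-b))
print('hub',atz('',285,231,.193,P))
c=robot.camera_params('wrist');p,r,o=pose();G=p-r.apply([0,robot.tcp_to_grasp,0]);print(p,proj('',p,c),proj('',G,c), proj('scene',p),(proj('scene',p)-[200,130])*4.5)
```

```text
[ 0.54676326 -0.0977802   0.234     ] [ 0.56366777 -0.17303169  0.234     ] [ 0.55403613 -0.13415346  0.234     ] [ 0.55521551 -0.13540595  0.234     ] 102.66075642258818 0.07712683808213378
hub [ 0.55558804 -0.13560839  0.193     ]
[ 0.53710853 -0.11584383  0.27500448] [283.45698989 235.98464335] [283.3403107  247.34333826] [271.14644688 152.14936491] [320.15901097  99.6721421 ]
```

Run:
```python
from h import *
for p in [np.array([.5401,-.1172,.2083]),np.array([.5373,-.1159,.2752])]:
  r=R.from_euler('xyz',[-1.585,-.01,.70])
  for s in (0,.0188,.04): print(s,((proj('scene',p-r.apply([0,s,0]))-[200,130])*4.5).round(0))
for X in [(.5555,-.139,.234),(.5555,-.139,.193),(.5555,-.139,0),(.639,.059,.0)]: print(X,((proj('scene',X)-[200,130])*4.5).round(0))
i=robot.snapshot('scene');cv2.imwrite('pics/d.png',cv2.resize(i[0:260,150:450],None,fx=2.6,fy=2.2))
i=robot.snapshot('wrist')
print(robot.get_obs()['width'])
print(robot.get_obs()['joint_positions'])
```

```text
0 [316. 205.]
0.0188 [316. 176.]
0.04 [316. 143.]
0 [320.  99.]
0.0188 [320.  68.]
0.04 [320.  32.]
(0.5555, -0.139, 0.234) [266. 164.]
(0.5555, -0.139, 0.193) [268. 225.]
(0.5555, -0.139, 0) [279. 470.]
(0.639, 0.059, 0.0) [451. 722.]
0.04466232702669138
[-0.31700857  0.08389987  1.16614305  0.00188919  1.88530737 -1.00211204]
```

View pics/d.png

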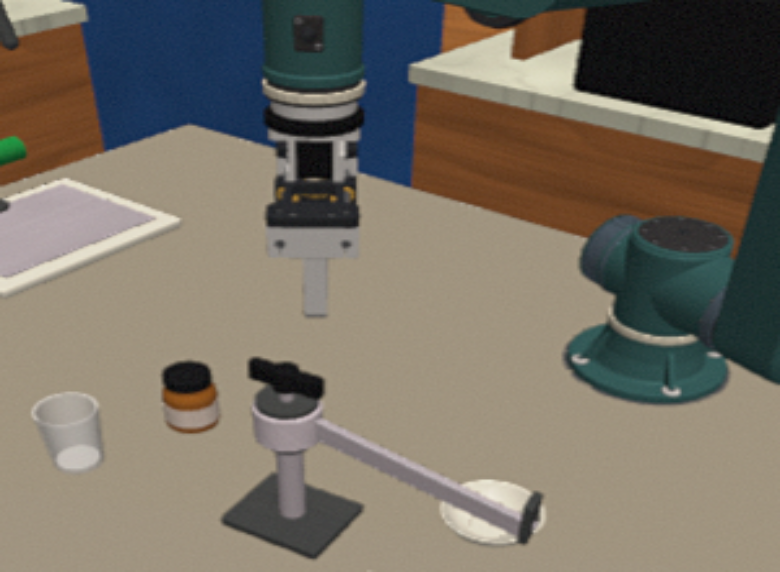

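Run:
```python
from h import *
c=robot.camera_params('wrist');p,r,o=pose()
E=c['extrinsics'];print('cam in tool',r.inv().apply(E[:3,3]-p), r.inv().apply(E[:3,:3].T[2] if 0 else E[:3,2]))
for z in(-.008,0,.008):
  print(z,[proj('',p+r.apply([0,-s,z]),c).round(0).tolist() for s in (0,.01,.02,.03,.04)])
i=robot.snapshot('wrist');cv2.imwrite('pics/e.png',cv2.resize(i[220:420,150:420],None,fx=2.9,fy=2.9))
```

```text
cam in tool [ 0.00077072 -0.21782552  0.08068779] [ 6.24513946e-04 -9.61136819e-01  2.76071774e-01]
-0.008 [[283.0, 248.0], [283.0, 254.0], [283.0, 261.0], [283.0, 268.0], [283.0, 277.0]]
0 [[283.0, 236.0], [283.0, 242.0], [283.0, 248.0], [283.0, 255.0], [283.0, 263.0]]
0.008 [[283.0, 224.0], [283.0, 229.0], [283.0, 235.0], [283.0, 241.0], [283.0, 248.0]]
```

View pics/e.png

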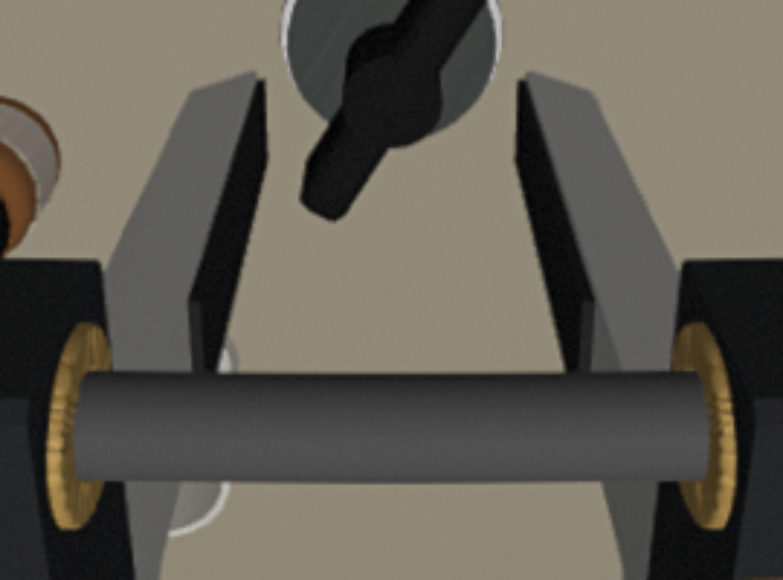

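The fingers closed on nothing. Both the scene and wrist views put the real fingertips about 37 mm behind the reported TCP: tip corners at rows 247 and 275 in the wrist picture fit an offset of 0.038. They passed over the bar and the handle hasn't moved. From here I'll use a TCP-to-grasp distance of about 0.057.

```bash
sed -i 's/robot.tcp_to_grasp,0\]/GR,0]/; 1i GR=0.057' h.py
python3 - <<'E'
from h import *
goal([.5513,-.1108,.300],9)
goal([.5513,-.1108,.222],9)
E
```

```text
t 5.7 tcp [ 0.5367 -0.1158  0.2745] yaw 39.3 w 0.0481 F [-0.5 -0.   0.2]
 rot total [0.0029 0.5288 0.0059] rows>= 3.5489339825463424
 shift then (tool axes, after rot) [0.0152 0.0315 0.0027] rows>= 0.7007057497401876 | tcp target [ 0.5513 -0.1108  0.243 ] | shift in now-axes [ 0.0143  0.0316 -0.0052]
t 5.7 tcp [ 0.5367 -0.1158  0.2745] yaw 39.3 w 0.0481 F [-0.5 -0.   0.2]
 rot total [0.0029 0.5288 0.0059] rows>= 3.5489339825463424
 shift then (tool axes, after rot) [0.0152 0.1095 0.0027] rows>= 2.2109398139072147 | tcp target [ 0.5513 -0.1108  0.165 ] | shift in now-axes [ 0.0139  0.1096 -0.0049]
```

Request:
arm_command(series="0 0.133 0 0 0 0 0.045; 0 0.133 0 0 0 0 0.045; 0 0.133 0 0 0 0 0.045; 0 0.133 0 0 0 0 0.045; 0 0 0 0.015 0 0.003 0.045; 0 0 0 0 0 0 0.045")

```text
time: 6.3
tool_pos: [0.5491, -0.1102, 0.2677]
ee_rot: [-1.567, 0.004, 0.129]
wrist_force: [0.0, -0.3, 1.0]
width: 0.0446
```

Run:
```python
from h import *
goal([.5513,-.1108,.222],9)
```

```text
t 6.3 tcp [ 0.5491 -0.1102  0.2677] yaw 7.4 w 0.0446 F [ 0.  -0.3  1. ]
 rot total [-0.0037 -0.0283 -0.0037] rows>= 0.19289946082789688
 shift then (tool axes, after rot) [ 0.002   0.1027 -0.001 ] rows>= 2.0547297154397324 | tcp target [ 0.5513 -0.1108  0.165 ] | shift in now-axes [ 0.0024  0.1027 -0.0013]
```

Request:
arm_command(series="0 -0.028 0 0.0024 0.025 -0.001 0.045; 0 0 0 0 0.025 0 0.045; 0 0 0 0 0.02 0 0.045; 0 0 0 0 0.015 0 0.045; 0 0 0 0 0.01 0 0.045")

```text
time: 6.8
tool_pos: [0.5493, -0.1113, 0.1686]
ee_rot: [-1.568, 0.006, 0.159]
wrist_force: [-0.1, -0.8, 0.1]
width: 0.0449
```

Run:
```python
from h import *
goal([.5513,-.1108,.222],9)
```

```text
t 6.8 tcp [ 0.5493 -0.1113  0.1686] yaw 9.1 w 0.0449 F [-0.1 -0.8  0.1]
 rot total [-0.0029  0.0016 -0.0055] rows>= 0.043459140738478744
 shift then (tool axes, after rot) [0.002  0.0036 0.0002] rows>= 0.08320377870859594 | tcp target [ 0.5513 -0.1108  0.165 ] | shift in now-axes [0.002  0.0036 0.0002]
```

Request:
arm_command(series="0 0 0 0.002 0.0035 0 0; 0 0 0 0 0 0 0; 0 0 0 0 0 0 0; 0 0 0 0 0 0 0; 0 0 0 0 0 0 0; 0 0 0 0 0 0 0; 0 0 0 0 0 0 0; 0 0 0 0 0 0 0")

```text
time: 7.6
tool_pos: [0.5516, -0.1109, 0.1643]
ee_rot: [-1.567, 0.005, 0.158]
wrist_force: [1.1, -0.2, -2.3]
width: 0.0135
```

Run:
```python
from h import *
chk((.5555,-.1375))
for n in('wrist','scene'):
    i=robot.snapshot(n)
    if n=='scene': i=cv2.resize(i[130:250,200:370],None,fx=4.5,fy=4.5,interpolation=cv2.INTER_CUBIC)
    cv2.imwrite(f'pics/f_{n}.png',i)
chk()
```

```text
t 7.6 tcp [ 0.5516 -0.1109  0.1643] rad 0.0269 ang 98.3 euler [-89.8   0.3   9.1] w 0.0135 F [ 1.1 -0.2 -2.3] T [ 0.02 -0.34 -0.18]
t 7.7 tcp [ 0.5516 -0.1109  0.1643] rad 0.0283 ang 97.9 euler [-89.8   0.3   9.1] w 0.0138 F [ 0.4  0.2 -2.5] T [ 0.02 -0.34 -0.16]
```

View pics/f_scene.png

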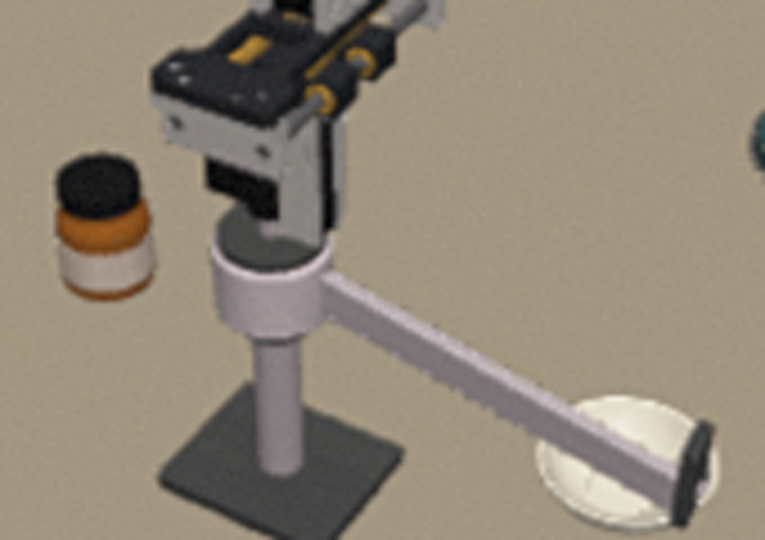

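View pics/f_wrist.png

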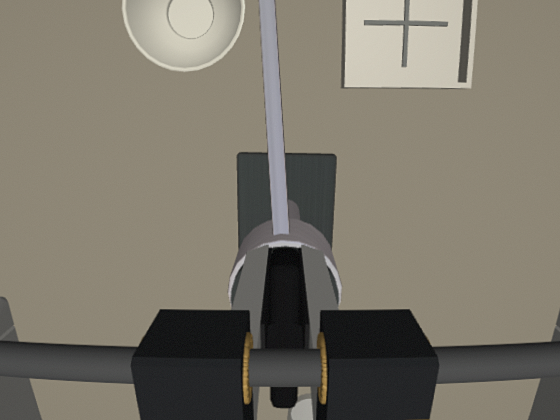

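The fingers now stop on the bar at 13.5 mm, and the scene view shows them around its right half. I'll turn it counter-clockwise.

Request:
arm_command(series="0 -0.14 0 -0.0038 0 -0.0003 0; 0 -0.14 0 -0.0038 0 -0.0003 0; 0 -0.14 0 -0.0038 0 -0.0003 0; 0 -0.14 0 -0.0038 0 -0.0003 0")

```text
time: 8.1
tool_pos: [0.5372, -0.1176, 0.1643]
ee_rot: [-1.564, 0.004, 0.738]
wrist_force: [2.3, -0.1, -3.7]
width: 0.0138
```

```bash
python3 -c "
from h import *
chk((.5555,-.1375))"
```

```text
t 8.1 tcp [ 0.5372 -0.1176  0.1643] rad 0.0271 ang 132.6 euler [-89.6   0.2  42.3] w 0.0138 F [ 2.3 -0.1 -3.7] T [-0.15 -0.32 -0.29]
```

Request:
arm_command(series="0 -0.14 0 -0.0038 0 -0.0003 0; 0 -0.14 0 -0.0038 0 -0.0003 0; 0 -0.14 0 -0.0038 0 -0.0003 0; 0 -0.14 0 -0.0038 0 -0.0003 0; 0 -0.14 0 -0.0038 0 -0.0003 0; 0 0 0 0 0 0 0")

```text
time: 8.7
tool_pos: [0.5278, -0.1359, 0.1643]
ee_rot: [-1.563, 0.001, 1.466]
wrist_force: [0.8, 0.0, -3.7]
width: 0.014
```

```bash
python3 -c "
from h import *
chk((.5555,-.1375))
i=robot.snapshot('scene');cv2.imwrite('pics/g.png',cv2.resize(i[130:250,200:370],None,fx=4.5,fy=4.5,interpolation=cv2.INTER_CUBIC))"
```

```text
t 8.7 tcp [ 0.5278 -0.1359  0.1643] rad 0.0277 ang 176.7 euler [-89.6   0.   84. ] w 0.014 F [ 0.8  0.  -3.7] T [-0.17 -0.42  0.27]
```

View pics/g.png

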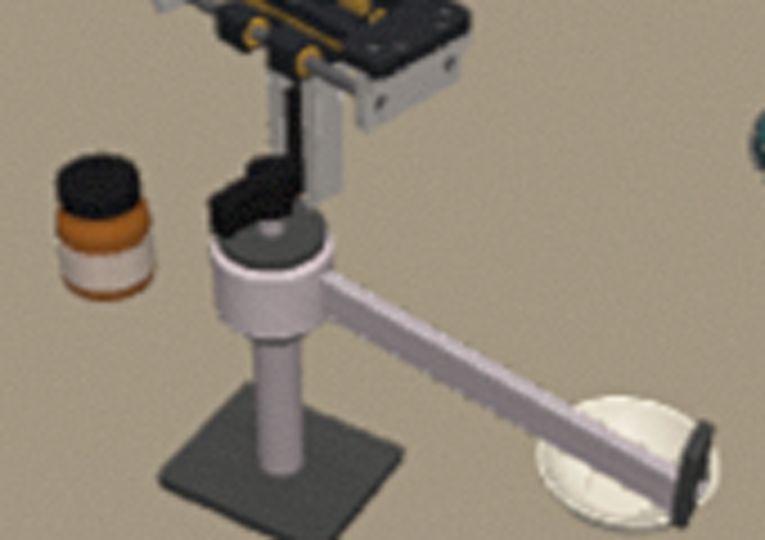

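The handle turned 75° (1.31 rad) with the grip intact, and the rail hasn't moved. I'll release, lift and go to the rail.

Request:
arm_command(series="0 0 0 0 0 0 0.05; 0 0 0 0 0 0 0.05; 0 0 0 0 0 0 0.05; 0 0 0 0 0 0 0.05; 0 0 0 0 -0.035 0 0.05; 0 0 0 0 -0.035 0 0.05; 0 0.138 0 0 0 0 0.05; 0 0.138 0 0 0 0 0.05; 0 0.138 0 0 0 0 0.05; 0 0.138 0 0 0 0 0.05; 0 0.138 0 0 0 0 0.05; 0 0.138 0 0 0 0 0.05")

```text
time: 9.95
tool_pos: [0.5276, -0.1342, 0.2409]
ee_rot: [-1.567, 0.005, 0.594]
wrist_force: [-0.4, -0.0, -0.4]
width: 0.0501
```

Run:
```python
from h import *
goal([.5131,.0477,.20],12.9)
```

```text
t 9.95 tcp [ 0.5276 -0.1342  0.2409] yaw 34.0 w 0.0501 F [-0.4 -0.  -0.4]
 rot total [-0.0024  0.3688 -0.0058] rows>= 2.475857574616252
 shift then (tool axes, after rot) [0.0265 0.0979 0.1805] rows>= 4.1410913328569094 | tcp target [0.5131 0.0477 0.143 ] | shift in now-axes [0.0903 0.0979 0.1585]
```

Request:
arm_command(series="0 0.123 0 0 0 0 0.05; 0 0.123 0 0 0 0 0.05; 0 0.123 0 0 0 0 0.05; 0 0 0 0.0066 0 0.045 0.05; 0 0 0 0.0066 0.01 0.045 0.05; 0 0 0 0.0066 0.03 0.045 0.05; 0 0 0 0.0066 0.03 0.045 0.05; 0 0 0 0 0.015 0 0.05")

```text
time: 10.75
tool_pos: [0.5193, 0.0453, 0.1622]
ee_rot: [-1.572, -0.004, 0.197]
wrist_force: [0.6, -1.0, -0.7]
width: 0.05
```

Run:
```python
from h import *
cv2.imwrite('pics/h1.png',robot.snapshot('wrist'))
goal([.5131,.0477,.117],12.9)
```

```text
t 10.8 tcp [0.5182 0.0435 0.1598] yaw 11.2 w 0.0497 F [-0.3  0.1 -1.9]
 rot total [ 0.002  -0.0297 -0.0009] rows>= 0.19958848665761852
 shift then (tool axes, after rot) [-0.0041  0.0998  0.0053] rows>= 2.0003006463147446 | tcp target [0.5131 0.0477 0.06  ] | shift in now-axes [-0.0041  0.0998  0.0053]
```

View pics/h1.png

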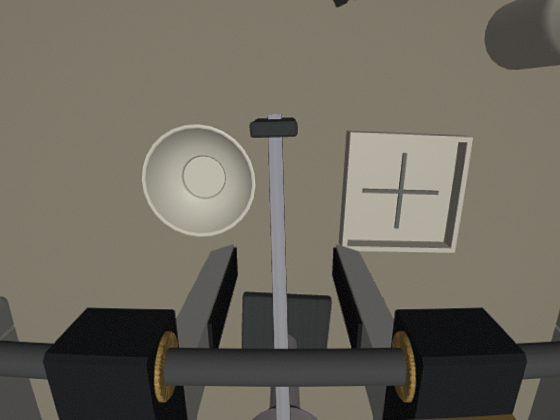

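The rail runs between the fingers at column 280, with the stop at (273,127) and the tray at (400,190). I'll descend and grip it.

Request:
arm_command(series="0 -0.03 0 -0.004 0.025 0.005 0.05; 0 0 0 0 0.025 0 0.05; 0 0 0 0 0.025 0 0.04; 0 0 0 0 0.015 0 0.03; 0 0 0 0 0.009 0 0.02; 0 0 0 0 0 0 0.0; 0 0 0 0 0 0 0.0; 0 0 0 0 0 0 0.0; 0 0 0 0 0 0 0.0")

```text
time: 11.7
tool_pos: [0.5153, 0.0455, 0.0625]
ee_rot: [-1.575, -0.003, 0.222]
wrist_force: [-0.2, 0.7, -4.2]
width: 0.0096
```

Run:
```python
from h import *
chk((.5555,-.1375))
```

```text
t 11.7 tcp [0.5153 0.0455 0.0625] rad 0.1874 ang 102.4 euler [-90.3  -0.2  12.7] w 0.0096 F [-0.2  0.7 -4.2] T [-0.09  0.26 -0.07]
```

Request:
arm_command(series="0 0.1 0 0.0187 0 -0.0009 0; 0 0.1 0 0.0187 0 -0.0009 0; 0 0.1 0 0.0187 0 -0.0009 0; 0 0.1 0 0.0187 0 -0.0009 0; 0 0.1 0 0.0187 0 -0.0009 0")

```text
time: 12.2
tool_pos: [0.6091, 0.0423, 0.0625]
ee_rot: [-1.576, -0.005, -0.292]
wrist_force: [-0.2, -1.9, -2.5]
width: 0.0098
```

Run:
```python
from h import *
chk((.5555,-.1375))
```

```text
t 12.2 tcp [0.6091 0.0423 0.0625] rad 0.1876 ang 73.4 euler [-90.3  -0.3 -16.7] w 0.0098 F [-0.2 -1.9 -2.5] T [-0.29  0.37  0.28]
```

Request:
arm_command(series="0 0.095 0 0.0178 0 -0.0009 0; 0 0 0 0 0 0 0")

```text
time: 12.4
tool_pos: [0.6285, 0.0355, 0.0626]
ee_rot: [-1.576, -0.006, -0.391]
wrist_force: [0.2, 0.3, -1.2]
width: 0.01
```

Run:
```python
from h import *
chk((.5555,-.1375))
P=robot.camera_params('wrist')
cv2.imwrite('pics/i_w.png',robot.snapshot('wrist'))
i=robot.snapshot('top');cv2.imwrite('pics/i_t.png',cv2.resize(i[160:260,210:340],None,fx=6,fy=6,interpolation=cv2.INTER_CUBIC))
chk((.5555,-.1375))
```

```text
t 12.4 tcp [0.6285 0.0355 0.0626] rad 0.1878 ang 67.1 euler [-90.3  -0.3 -22.4] w 0.01 F [ 0.2  0.3 -1.2] T [0.01 0.35 0.05]
t 12.5 tcp [0.6269 0.0361 0.0626] rad 0.1877 ang 67.6 euler [-90.3  -0.3 -22.3] w 0.0099 F [ 1.1 -0.5 -2.3] T [-0.    0.23  0.17]
```

View pics/i_w.png

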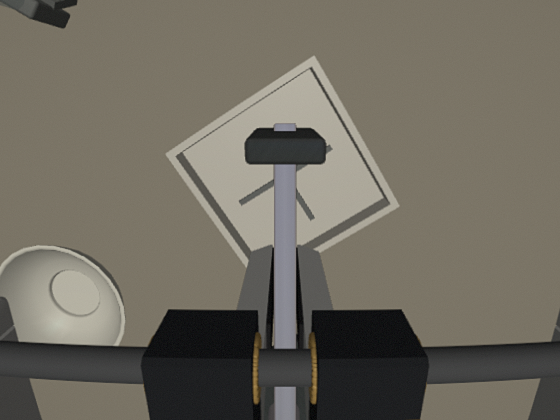

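View pics/i_t.png

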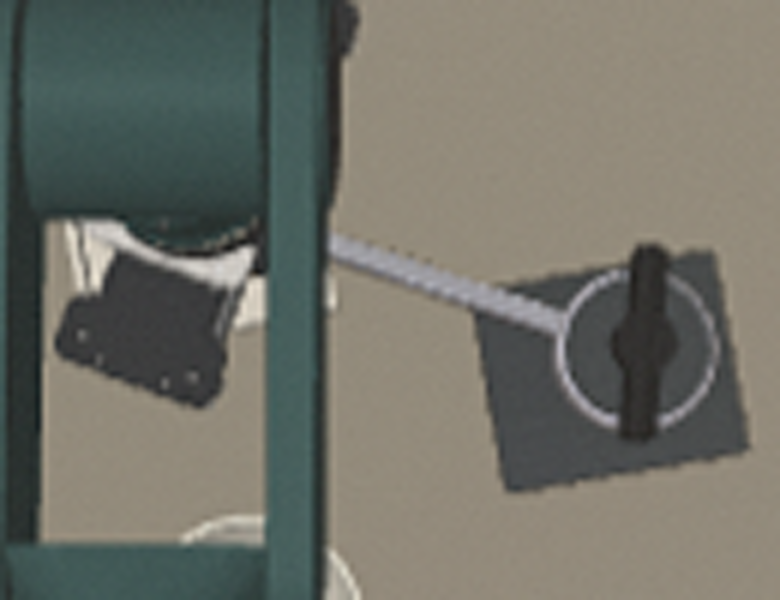

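Request:
arm_command(series="0 0 0 0 0 0 0.045; 0 0 0 0 0 0 0.045; 0 0 0 0 0 0 0.045; 0 0 0 0 0 0 0.045; 0 0 0 0 -0.03 0 0.045; 0 0 0 0 -0.04 0 0.045; 0 0 0 0 -0.04 0 0.045; 0 0 0 0 -0.03 0 0.045; 0 0 0 0 -0.03 0 0.045; 0 0 0 0 0 0 0.045")

```text
time: 13.5
tool_pos: [0.6229, 0.039, 0.2422]
ee_rot: [-1.574, -0.008, -0.383]
wrist_force: [0.2, 0.0, 0.3]
width: 0.0451
```

Run:
```python
from h import *
f=lambda x,y:(210+x/6,160+y/6)
P=robot.camera_params('top')
a=atz('top',*f(651,245),.234,P);b=atz('top',*f(636,438),.234,P);print(a,b,(a+b)/2,np.degrees(np.arctan2(*(b-a)[1::-1])))
chk()
P=robot.camera_params('wrist');np.save('P.npy',P,allow_pickle=True)
cv2.imwrite('pics/j_w.png',robot.snapshot('wrist'))
chk()
```

```text
[ 0.59507011 -0.1433792   0.234     ] [ 0.51721635 -0.13457528  0.234     ] [ 0.55614323 -0.13897724  0.234     ] 173.5482448844655
t 13.5 tcp [0.6229 0.039  0.2422] rad 0.1904 ang 69.3 euler [-90.2  -0.4 -21.9] w 0.0451 F [0.2 0.  0.3] T [-0.05  0.11  0.03]
t 13.55 tcp [0.6221 0.039  0.2393] rad 0.1901 ang 69.5 euler [-90.3  -0.2 -21.9] w 0.0448 F [-0.2 -0.3 -1.1] T [-0.03  0.11  0.01]
```

View pics/j_w.png

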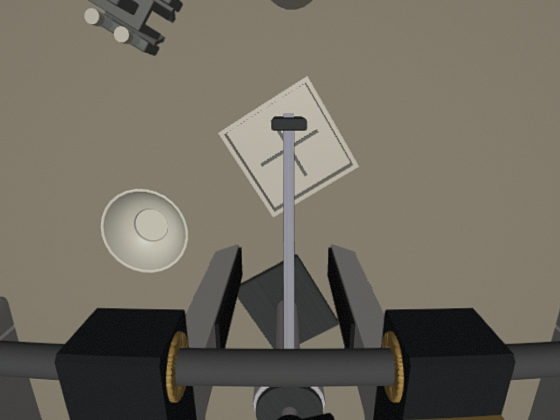

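Run:
```python
from h import *
P=np.load('P.npy',allow_pickle=True).item()
e=atz('',289,131,.112,P);h=atz('',290,325,.168,P);t=atz('',289.5,149,.004,P);hc=atz('',289,400,.193,P)
k=np.mean([atz('',*q,.024,P) for q in[(308,77),(358,167),(274,216),(219,132)]],0)
print(e,h,t,k,hc)
print(np.degrees(np.arctan2(*(e-h)[1::-1])))
for ax in([.5555,-.1375],hc[:2]):
  ax=np.array(ax)
  for q in(e,t,k): d=q[:2]-ax;print(ax,np.hypot(*d),np.degrees(np.arctan2(d[1],d[0])))
goal([.5555-.027,-.138+.003,.29],83.5)
```

```text
[0.64832994 0.08773453 0.112     ] [ 0.58586092 -0.06889522  0.168     ] [0.63970904 0.05859382 0.004     ] [0.64039055 0.06034277 0.024     ] [ 0.56127828 -0.12708797  0.193     ]
68.25628342644349
[ 0.5555 -0.1375] 0.2436144271835171 67.60109457577146
[ 0.5555 -0.1375] 0.2134102841282603 66.75974625887832
[ 0.5555 -0.1375] 0.2152862475735138 66.77675397100482
[ 0.56127828 -0.12708797] 0.23179019624809352 67.94092824032288
[ 0.56127828 -0.12708797] 0.20156664198713095 67.10112315853695
[ 0.56127828 -0.12708797] 0.20344295024013928 67.11597281516572
t 13.55 tcp [0.6221 0.039  0.2393] yaw -21.9 w 0.0448 F [-0.2 -0.3 -1.1]
 rot total [ 0.0072 -1.8403 -0.002 ] rows>= 12.350821660736948
 shift then (tool axes, after rot) [-0.1835  0.0063  0.0733] rows>= 3.9540297200727705 | tcp target [ 0.5285 -0.135   0.233 ] | shift in now-axes [-0.0218  0.0073 -0.1964]
```

Request:
arm_command(series="0 0 0 -0.0055 0 -0.045 0.045; 0 0 0 -0.0055 0 -0.045 0.045; 0 0 0 -0.0055 0 -0.045 0.045; 0 0 0 -0.0055 0 -0.045 0.045; 0 -0.145 0 0 0 0 0.045; 0 -0.145 0 0 0 0 0.045; 0 -0.145 0 0 0 0 0.045; 0 -0.145 0 0 0 0 0.045; 0 -0.145 0 0 0 0 0.045; 0 -0.145 0 0 0 0 0.045; 0 -0.145 0 0 0 0 0.045; 0 -0.145 0 0 0 0 0.045")

```text
time: 14.75
tool_pos: [0.5194, -0.1225, 0.2106]
ee_rot: [-1.538, 0.023, 0.821]
wrist_force: [-0.3, -0.0, -0.7]
width: 0.0449
```

Request:
arm_command(series="0 -0.145 0 0 0 0 0.045; 0 -0.145 0 0 0 0 0.045; 0 -0.145 0 0 0 0 0.045; 0 -0.145 0 0 0 0 0.045; 0 -0.07 0 0 0 0 0.045; 0 0 0 0 0 0 0.045")

```text
time: 15.35
tool_pos: [0.5125, -0.1199, 0.1953]
ee_rot: [-1.507, -0.009, 1.495]
wrist_force: [0.3, 0.3, 0.1]
width: 0.0449
```

Run:
```python
from h import *
P=robot.camera_params('wrist');np.save('P.npy',P,allow_pickle=True)
cv2.imwrite('pics/k_w.png',robot.snapshot('wrist'))
goal([.5555-.027,-.138+.003,.222],83.5)
```

```text
t 15.4 tcp [ 0.5123 -0.1199  0.1951] yaw 85.6 w 0.0449 F [-0.   0.2  0.3]
 rot total [-0.0642  0.0367  0.0078] rows>= 0.4991641357201144
 shift then (tool axes, after rot) [-0.0132  0.0301 -0.0178] rows>= 0.7471523766596161 | tcp target [ 0.5285 -0.135   0.165 ] | shift in now-axes [-0.0141  0.0288 -0.0192]
```

View pics/k_w.png

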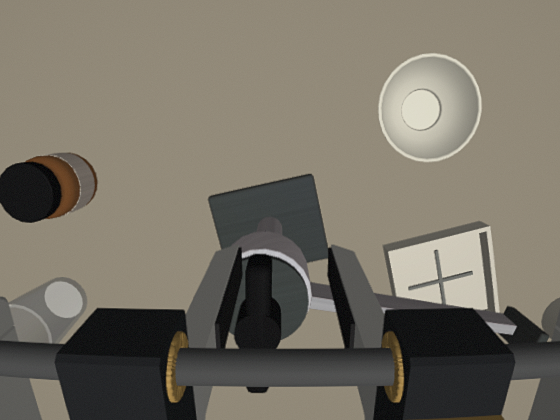

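The tool sank during the long turn and picked up a 3.7° tilt, but nothing was touched (F≈0) and the bar at column 260 lies between the fingers. I'll correct this before going down.

Request:
arm_command(series="-0.064 0.037 0.008 0 -0.015 0 0.045; 0 0 0 -0.013 0 -0.018 0.045; 0 0 0 0 0 0 0.045")

```text
time: 15.7
tool_pos: [0.5277, -0.1342, 0.2059]
ee_rot: [-1.565, -0.001, 1.451]
wrist_force: [-1.1, 1.0, -0.6]
width: 0.0454
```

Run:
```python
from h import *
goal([.5555-.027,-.138+.003,.222],83.5)
cv2.imwrite('pics/l_w.png',robot.snapshot('wrist'))
```

```text
t 15.7 tcp [ 0.5277 -0.1342  0.2059] yaw 83.2 w 0.0454 F [-1.1  1.  -0.6]
 rot total [-0.0053 -0.0061  0.0013] rows>= 0.05489787571615661
 shift then (tool axes, after rot) [-0.0007  0.0409 -0.0008] rows>= 0.8177423840934853 | tcp target [ 0.5285 -0.135   0.165 ] | shift in now-axes [-0.0007  0.0409 -0.0011]
```

View pics/l_w.png

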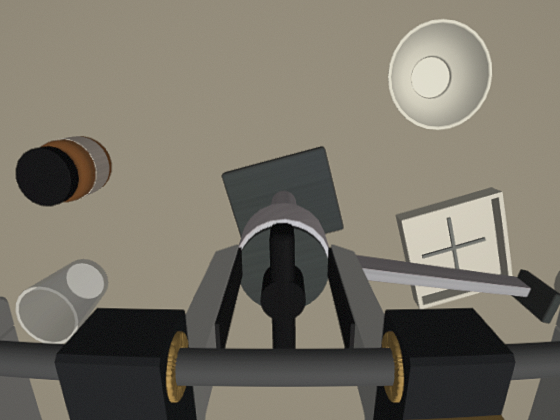

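The bar is centred at column 284 between the fingers. Next I'll go down, close, and then check.

Request:
arm_command(series="0 0 0 0 0.02 0 0.045; 0 0 0 0 0.016 0 0.03; 0 0 0 0 0.004 0 0; 0 0 0 0 0 0 0; 0 0 0 0 0 0 0; 0 0 0 0 0 0 0; 0 0 0 0 0 0 0")

```text
time: 16.45
tool_pos: [0.5249, -0.1349, 0.1653]
ee_rot: [-1.563, 0.003, 1.446]
wrist_force: [0.1, 0.2, -3.4]
width: 0.0135
```

Run:
```python
from h import *
chk((.5555,-.1375))
```

```text
t 16.45 tcp [ 0.5249 -0.1349  0.1653] rad 0.0307 ang 175.1 euler [-89.6   0.2  82.9] w 0.0135 F [ 0.1  0.2 -3.4] T [ 0.23 -0.15 -0.08]
```

Request:
arm_command(series="0 0.14 0 0.0041 0 -0.0003 0; 0 0.14 0 0.0041 0 -0.0003 0; 0 0.14 0 0.0041 0 -0.0003 0; 0 0.14 0 0.0041 0 -0.0003 0; 0 0.14 0 0.0041 0 -0.0003 0; 0 0.14 0 0.0041 0 -0.0003 0")

```text
time: 17.05
tool_pos: [0.5386, -0.1128, 0.1653]
ee_rot: [-1.567, 0.005, 0.577]
wrist_force: [0.7, -2.2, -2.9]
width: 0.0141
```

Run:
```python
from h import *
chk((.5555,-.1375))
```

```text
t 17.05 tcp [ 0.5386 -0.1128  0.1653] rad 0.0299 ang 124.4 euler [-89.8   0.3  33.1] w 0.0141 F [ 0.7 -2.2 -2.9] T [-0.24 -0.21  0.28]
```

Request:
arm_command(series="0 0.14 0 0.0041 0 -0.0003 0; 0 0.14 0 0.0041 0 -0.0003 0; 0 0.12 0 0.0036 0 -0.0003 0; 0 0 0 0 0 0 0")

```text
time: 17.45
tool_pos: [0.551, -0.108, 0.1653]
ee_rot: [-1.569, 0.005, 0.162]
wrist_force: [-0.4, -2.7, -3.2]
width: 0.0135
```

Run:
```python
from h import *
chk((.5555,-.1375))
```

```text
t 17.45 tcp [ 0.551  -0.108   0.1653] rad 0.0298 ang 98.7 euler [-89.9   0.3   9.3] w 0.0135 F [-0.4 -2.7 -3.2] T [-0.13 -0.43 -0.21]
```

Request:
arm_command(series="0 0.08 0 0.0024 0 -0.0001 0; 0 0.06 0 0.0018 0 -0.0001 0")

```text
time: 17.65
tool_pos: [0.5545, -0.1077, 0.1653]
ee_rot: [-1.569, 0.007, 0.025]
wrist_force: [-4.2, -2.0, -2.7]
width: 0.0135
```

Run:
```python
from h import *
chk((.5555,-.1375))
```

```text
t 17.65 tcp [ 0.5545 -0.1077  0.1653] rad 0.0299 ang 91.9 euler [-89.9   0.4   1.4] w 0.0135 F [-4.2 -2.  -2.7] T [-0.19  0.36  0.41]
```

Request:
arm_command(series="0 0.05 0 0.0015 0 0 0; 0 0 0 0 0 0 0")

```text
time: 17.85
tool_pos: [0.5542, -0.1078, 0.1653]
ee_rot: [-1.57, 0.011, -0.02]
wrist_force: [0.8, -2.4, -4.0]
width: 0.0141
```

Run:
```python
from h import *
chk((.5555,-.1375))
```

```text
t 17.85 tcp [ 0.5542 -0.1078  0.1653] rad 0.0297 ang 92.5 euler [-90.    0.6  -1.1] w 0.0141 F [ 0.8 -2.4 -4. ] T [-0.3  -0.39  0.67]
```

The handle has reached the hard stop: the angle stalls at 92°, about 6.5° past its starting position, and the torque rises to 0.67 N m. I'll release, lift and go to the carrier.

Request:
arm_command(series="0 0 0 0 0 0 0.045; 0 0 0 0 0 0 0.045; 0 0 0 0 0 0 0.045; 0 0 0 0 0 0 0.045; 0 0 0 0 -0.04 0 0.045; 0 0 0 0 -0.045 0 0.045; 0 0 0 0 -0.02 0 0.045")

```text
time: 18.55
tool_pos: [0.5526, -0.1054, 0.2697]
ee_rot: [-1.564, 0.019, -0.013]
wrist_force: [1.0, 0.0, -0.1]
width: 0.045
```

Run:
```python
from h import *
goal([.546,.265,.26],35)
```

```text
t 18.55 tcp [ 0.5526 -0.1054  0.2697] yaw -0.7 w 0.045 F [ 1.   0.  -0.1]
 rot total [-0.0121 -0.6239 -0.0166] rows>= 4.189822851251788
 shift then (tool axes, after rot) [0.207  0.0667 0.3072] rows>= 7.527500802753699 | tcp target [0.546 0.265 0.203] | shift in now-axes [-0.0102  0.0693  0.3698]
```

Request:
arm_command(series="0 0 0 -0.001 0 0.046 0.05; 0 0 0 -0.001 0 0.046 0.05; 0 0 0 -0.001 0 0.046 0.05; 0 0 0 -0.001 0 0.046 0.05; 0 0 0 -0.001 0 0.046 0.05; 0 0 0 -0.001 0 0.046 0.05; 0 0 0 -0.001 0 0.046 0.05; 0 0 0 -0.001 0 0.045 0.05; 0 -0.145 0 0 0 0 0.05; 0 -0.145 0 0 0 0 0.05; 0 -0.145 0 0 0 0 0.05; 0 -0.145 0 0 0 0 0.05")

```text
time: 19.75
tool_pos: [0.5524, 0.2781, 0.2793]
ee_rot: [-1.562, -0.001, 0.578]
wrist_force: [-0.8, -0.7, 0.2]
width: 0.0499
```

Run:
```python
from h import *
P=robot.camera_params('wrist');np.save('P.npy',P,allow_pickle=True)
i=robot.snapshot('wrist');cv2.imwrite('pics/m_w.png',i)
i=robot.snapshot('top');cv2.imwrite('pics/m_t.png',cv2.resize(i[160:260,210:340],None,fx=6,fy=6,interpolation=cv2.INTER_CUBIC))
goal([.546,.265,.15],35)
```

```text
t 19.85 tcp [0.5525 0.2778 0.2793] yaw 32.7 w 0.0497 F [-1.  -0.2 -0.5]
 rot total [-0.0083 -0.0397  0.0016] rows>= 0.2721633624548662
 shift then (tool axes, after rot) [-0.0126  0.1863 -0.0068] rows>= 3.7375225519521273 | tcp target [0.546 0.265 0.093] | shift in now-axes [-0.0126  0.1862 -0.0088]
```

View pics/m_w.png

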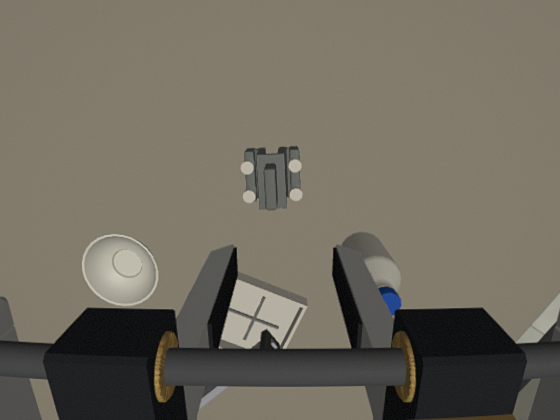

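View pics/m_t.png

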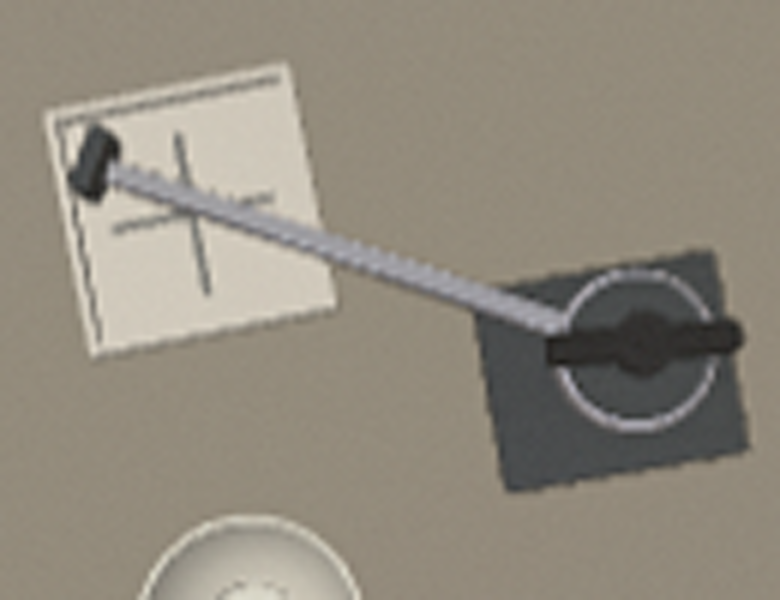

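The wrist view shows the fin at (263–277, 166–209). The top view shows the handle tight again and the rail end over the tray. I'll compute both positions.

Run:
```python
from h import *
i=cv2.imread('pics/m_w.png');cv2.imwrite('pics/m_wz.png',cv2.resize(i[140:220,230:320],None,fx=7,fy=7,interpolation=cv2.INTER_CUBIC))
P=robot.camera_params('top');f=lambda x,y:(210+x/6,160+y/6)
e=atz('top',*f(112,172),.112,P);h=atz('top',*f(560,322),.168,P);print(e,h)
ax=np.array([.5555,-.1385])
d=e[:2]-ax;print('rail from axis',np.hypot(*d),np.degrees(np.arctan2(d[1],d[0])),'dir',np.degrees(np.arctan2(*(e-h)[1::-1])))
a=np.degrees(np.arctan2(d[1],d[0]));
for k in (a,):
  q=ax+.21*np.array([np.cos(np.radians(k)),np.sin(np.radians(k))]);print('park',q)
```

```text
[0.64694632 0.08717538 0.112     ] [ 0.56954394 -0.1088525   0.168     ]
rail from axis 0.2434990947321407 67.9416291086092 dir 68.45321996513123
park [0.63436571 0.05612836]
```

View pics/m_wz.png

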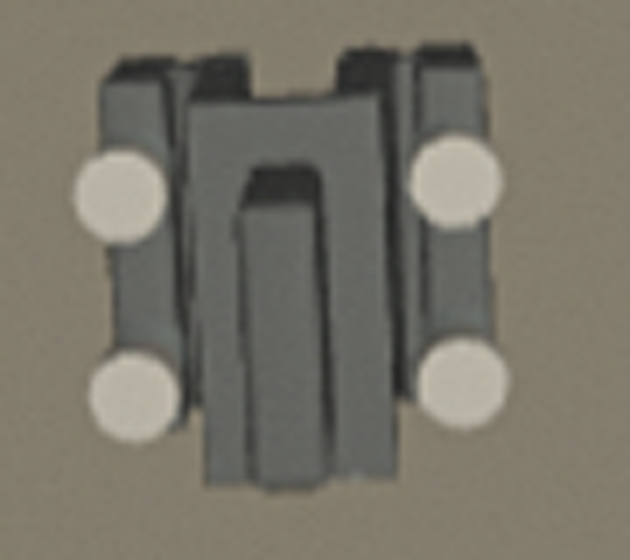

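Run:
```python
from h import *
P=np.load('P.npy',allow_pickle=True).item()
q=[atz('',230+x/7,140+y/7,.119,P) for x,y in[(240,205),(322,205),(328,485),(253,485)]]
A=(q[0]+q[1])/2;B=(q[2]+q[3])/2;c=(A+B)/2;print(q,c,np.linalg.norm(A-B),np.degrees(np.arctan2(*(A-B)[1::-1])))
y=np.degrees(np.arctan2(*(A-B)[1::-1]))
goal([c[0],c[1],.15],y-90)
goal([c[0],c[1],.099],y-90)
```

```text
[array([0.52737956, 0.27965203, 0.119     ]), array([0.53748794, 0.28625075, 0.119     ]), array([0.56146626, 0.25078016, 0.119     ]), array([0.55195654, 0.24456348, 0.119     ])] [0.54457257 0.2653116  0.119     ] 0.0428258354978692 124.53382418912153
t 19.85 tcp [0.5525 0.2778 0.2793] yaw 32.7 w 0.0497 F [-1.  -0.2 -0.5]
 rot total [-0.0084 -0.0315  0.0016] rows>= 0.21907036344641084
 shift then (tool axes, after rot) [-0.0136  0.1863 -0.0058] rows>= 3.7382010509015795 | tcp target [0.5446 0.2653 0.093 ] | shift in now-axes [-0.0137  0.1862 -0.0078]
t 19.85 tcp [0.5525 0.2778 0.2793] yaw 32.7 w 0.0497 F [-1.  -0.2 -0.5]
 rot total [-0.0084 -0.0315  0.0016] rows>= 0.21907036344641084
 shift then (tool axes, after rot) [-0.0136  0.2373 -0.0058] rows>= 4.755694808690546 | tcp target [0.5446 0.2653 0.042 ] | shift in now-axes [-0.0137  0.2372 -0.0082]
```

Run:
```python
from h import *
P=np.load('P.npy',allow_pickle=True).item();T=robot.camera_params('top');S=robot.camera_params('scene')
def tri(A,B):
    (o1,d1),(o2,d2)=A,B
    d1=d1/np.linalg.norm(d1);d2=d2/np.linalg.norm(d2)
    n=np.array([[d1@d1,-d1@d2],[d1@d2,-d2@d2]]);s,t=np.linalg.solve(n,[(o2-o1)@d1,(o2-o1)@d2])
    return (o1+s*d1+o2+t*d2)/2,np.linalg.norm(o1+s*d1-o2-t*d2)
w=lambda x,y:ray('',230+x/7,140+y/7,P); t=lambda x,y:ray('top',140+x/8,195+y/8,T); s=lambda x,y:ray('scene',370+x/7,260+y/7,S)
# wrist: right caps (456,182),(462,382)
for a in [(120,196),(456,182),(134,396),(462,382)]:
    for n,g,l in [('t',t,[(213,183),(137,242),(307,310),(230,370)]),('s',s,[(158,150),(187,292),(300,300)])]:
        for b in l:
            X,e=tri(w(*a),g(*b))
            if e<.004 and 0.03<X[2]<.13: print(a,n,b,X.round(4),round(e,4))
```

```text
(120, 196) t (230, 370) [0.5113 0.2619 0.0713] 0.0017
(456, 182) t (137, 242) [0.5566 0.2942 0.0719] 0.0015
(456, 182) s (300, 300) [0.557  0.296  0.0754] 0.0024
(134, 396) t (307, 310) [0.5313 0.2344 0.0721] 0.0014
(134, 396) s (158, 150) [0.5319 0.2359 0.0745] 0.0017
(462, 382) t (213, 183) [0.5762 0.2667 0.0731] 0.0012
(462, 382) s (187, 292) [0.5765 0.2681 0.0755] 0.0016
```

Cap tops are at about 0.074 m, so with the grasp at 0.105 m the fingertips sit at about 0.086 m and clear them.

Request:
arm_command(series="-0.008 -0.03 0.002 -0.0135 0 -0.007 0.045; 0 0 0 0 0.04 0 0.045; 0 0 0 0 0.04 0 0.045; 0 0 0 0 0.04 0 0.045; 0 0 0 0 0.03 0 0.045; 0 0 0 0 0 0 0.045")

```text
time: 20.45
tool_pos: [0.547, 0.2645, 0.1284]
ee_rot: [-1.572, -0.009, 0.581]
wrist_force: [-0.9, -0.6, 1.1]
width: 0.0452
```

Run:
```python
from h import *
cv2.imwrite('pics/n_w.png',robot.snapshot('wrist'))
goal([.545,.2653,.105],34.5)
```

```text
t 20.5 tcp [0.5483 0.265  0.1312] yaw 33.3 w 0.0451 F [-0.1 -0.4  0.2]
 rot total [ 0.0026 -0.0209  0.0126] rows>= 0.164460364470543
 shift then (tool axes, after rot) [-0.0026  0.0832  0.0021] rows>= 1.6644564061219953 | tcp target [0.545  0.2653 0.048 ] | shift in now-axes [-0.0037  0.0831  0.0023]
```

View pics/n_w.png

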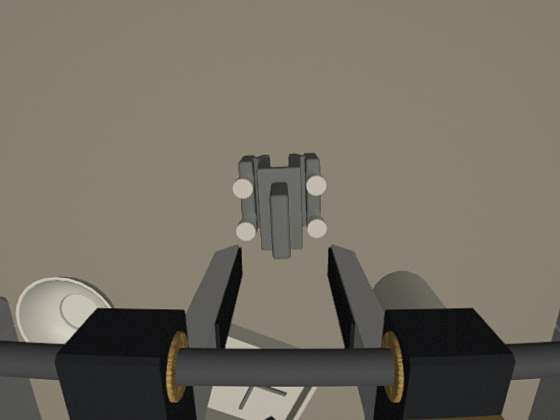

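Request:
arm_command(series="0.003 -0.02 0.012 -0.003 0.02 0.002 0.04; 0 0 0 0 0.025 0 0.04; 0 0 0 0 0.02 0 0.04; 0 0 0 0 0.012 0 0.04; 0 0 0 0 0 0 0.04")

```text
time: 21.0
tool_pos: [0.5512, 0.2678, 0.06]
ee_rot: [-1.574, -0.016, 0.6]
wrist_force: [-0.6, -0.2, 0.2]
width: 0.0399
```

Run:
```python
from h import *
cv2.imwrite('pics/o_w.png',robot.snapshot('wrist'))
goal([.545,.2653,.105],34.5)
```

```text
t 21.05 tcp [0.5518 0.268  0.0612] yaw 34.4 w 0.0402 F [ 0.8 -0.6 -0. ]
 rot total [ 0.0034 -0.0021  0.0177] rows>= 0.12194569590024654
 shift then (tool axes, after rot) [-0.0072  0.0132  0.0016] rows>= 0.3018967888045485 | tcp target [0.545  0.2653 0.048 ] | shift in now-axes [-0.0074  0.0131  0.0016]
```

View pics/o_w.png

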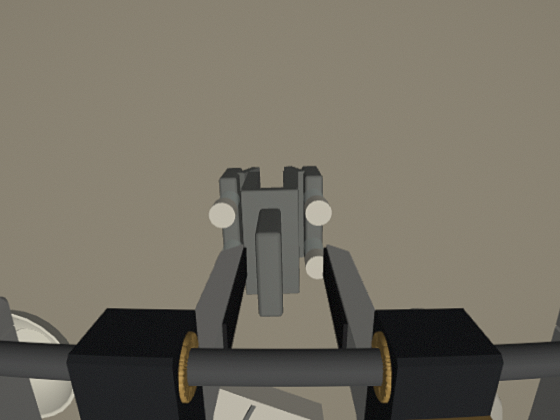

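Request:
arm_command(series="0.003 0 0.018 -0.0075 0.006 0.0015 0.04; 0 0 0 0 0.006 0 0.04; 0 0 0 0 0 0 0.04")

```text
time: 21.35
tool_pos: [0.5467, 0.2658, 0.052]
ee_rot: [-1.572, -0.004, 0.6]
wrist_force: [-0.3, -0.9, -0.5]
width: 0.04
```

Run:
```python
from h import *
cv2.imwrite('pics/p_w.png',robot.snapshot('wrist'))
goal([.545,.2653,.105],34.5)
```

```text
t 21.4 tcp [0.5469 0.2659 0.0525] yaw 34.4 w 0.0405 F [0.3 0.5 0.1]
 rot total [ 0.0018 -0.0022  0.0052] rows>= 0.04007198251044165
 shift then (tool axes, after rot) [-0.0019  0.0045  0.0006] rows>= 0.09944233575955642 | tcp target [0.545  0.2653 0.048 ] | shift in now-axes [-0.002   0.0045  0.0006]
```

View pics/p_w.png

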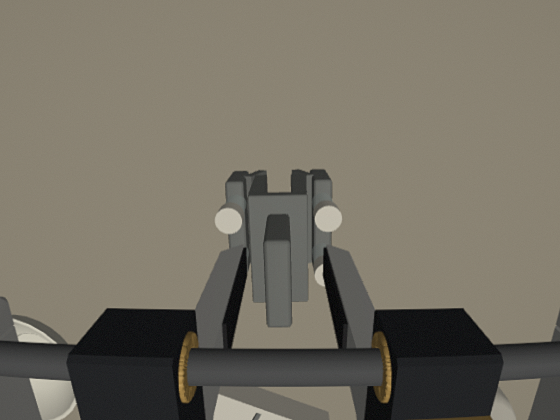

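Request:
arm_command(series="0 0 0 -0.002 0.004 0 0.03; 0 0 0 0 0 0 0; 0 0 0 0 0 0 0; 0 0 0 0 0 0 0; 0 0 0 0 0 0 0; 0 0 0 0 0 0 0")

```text
time: 22.0
tool_pos: [0.5456, 0.2647, 0.0492]
ee_rot: [-1.573, -0.006, 0.6]
wrist_force: [0.8, -0.1, -0.6]
width: 0.0118
```

Run:
```python
from h import *
chk()
```

```text
t 22.0 tcp [0.5456 0.2647 0.0492] rad 0.4038 ang 91.4 euler [-90.1  -0.4  34.4] w 0.0118 F [ 0.8 -0.1 -0.6] T [-0.04  0.09  0.02]
```

The fin is held (11.8 mm). I'll lift it.

Request:
arm_command(series="0 0 0 0 -0.02 0 0; 0 0 0 0 -0.035 0 0; 0 0 0 0 -0.045 0 0; 0 0 0 0 -0.045 0 0; 0 0 0 0 -0.045 0 0; 0 0 0 0 -0.02 0 0; 0 0 0 0 0 0 0")

```text
time: 22.7
tool_pos: [0.5406, 0.2631, 0.2566]
ee_rot: [-1.568, 0.013, 0.6]
wrist_force: [0.2, 0.3, -2.4]
width: 0.0119
```

Run:
```python
from h import *
cv2.imwrite('pics/q_w.png',robot.snapshot('wrist'))
i=robot.snapshot('scene');cv2.imwrite('pics/q_s.png',i[:,100:])
a=np.radians(68);ax=np.array([.5555,-.138]);q=ax+.105*np.array([np.cos(a),np.sin(a)]);print(q)
goal([*q,.32],-22)
```

```text
[ 0.59483369 -0.0406457 ]
t 22.8 tcp [0.5393 0.2626 0.2528] yaw 34.4 w 0.0116 F [ 0.3  0.6 -3.7]
 rot total [ 0.0055  0.9838 -0.0192] rows>= 6.604239117558765
 shift then (tool axes, after rot) [ 0.1651 -0.0102 -0.2604] rows>= 6.1693337289628944 | tcp target [ 0.5948 -0.0406  0.263 ] | shift in now-axes [-0.1256 -0.009  -0.2816]
```

View pics/q_s.png

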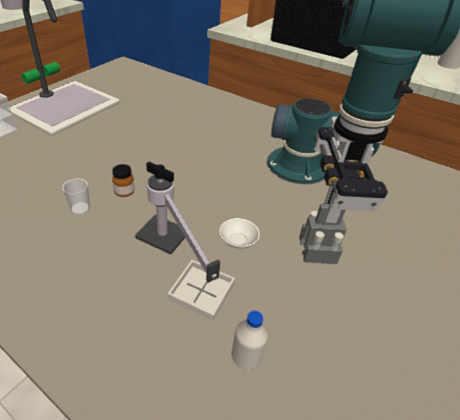

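View pics/q_w.png

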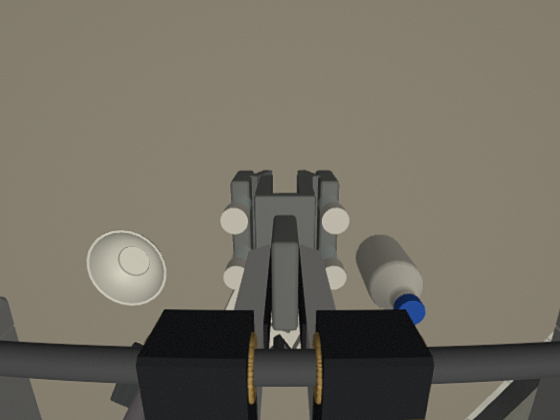

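The carrier is held upright. Next I'll turn it and carry it over.

Request:
arm_command(series="0 0.08 0 0 -0.005 0 0; 0 0.12 0 0 -0.004 0 0; 0 0.12 0 0 -0.004 0 0; 0 0.12 0 0 -0.004 0 0; 0 0.12 0 0 -0.004 0 0; 0 0.12 0 0 -0.004 0 0; 0 0.12 0 0 -0.004 0 0; 0 0.1 0 0 -0.004 0 0; 0 0.08 0 0 -0.002 0 0; 0 0 0 0 0 0 0")

```text
time: 23.8
tool_pos: [0.5298, 0.2591, 0.2517]
ee_rot: [-1.628, 0.057, -0.422]
wrist_force: [0.5, 0.9, -2.7]
width: 0.0117
```

Run:
```python
from h import *
goal([ 0.5948,-0.0406,.32],-22)
```

```text
t 23.8 tcp [0.5298 0.2591 0.2517] yaw -24.2 w 0.0117 F [ 0.5  0.9 -2.7]
 rot total [ 0.0561 -0.0365 -0.058 ] rows>= 0.5944883476262469
 shift then (tool axes, after rot) [ 0.1725 -0.0113 -0.2535] rows>= 6.1375686829950045 | tcp target [ 0.5948 -0.0406  0.263 ] | shift in now-axes [ 0.1812 -0.0075 -0.2476]
```

Request:
arm_command(series="0.056 -0.036 -0.058 0 -0.01 0 0; 0 0 0 0.012 -0.002 -0.018 0; 0 0 0 0.023 -0.002 -0.034 0; 0 0 0 0.023 -0.002 -0.034 0; 0 0 0 0.023 -0.002 -0.034 0; 0 0 0 0.023 -0.002 -0.034 0; 0 0 0 0.023 -0.002 -0.034 0; 0 0 0 0.023 -0.002 -0.034 0; 0 0 0 0.01 0 -0.015 0; 0 0 0 0 0 0 0")

```text
time: 24.8
tool_pos: [0.5866, -0.0289, 0.2463]
ee_rot: [-1.59, 0.04, -0.358]
wrist_force: [0.3, 0.0, -3.6]
width: 0.0119
```

Run:
```python
from h import *
cv2.imwrite('pics/r_w.png',robot.snapshot('wrist'))
i=robot.snapshot('scene');cv2.imwrite('pics/r_s.png',cv2.resize(i[70:300,200:400],None,fx=3,fy=2.6))
goal([ 0.5948,-0.0406,.32],-22)
```

```text
t 24.9 tcp [ 0.5863 -0.0263  0.2467] yaw -20.4 w 0.0119 F [ 0.7  0.7 -2.8]
 rot total [ 0.0182  0.0288 -0.04  ] rows>= 0.3524202884141688
 shift then (tool axes, after rot) [ 0.0132 -0.0163 -0.0101] rows>= 0.46587489588421627 | tcp target [ 0.5948 -0.0406  0.263 ] | shift in now-axes [ 0.0123 -0.0166 -0.0108]
```

View pics/r_s.png

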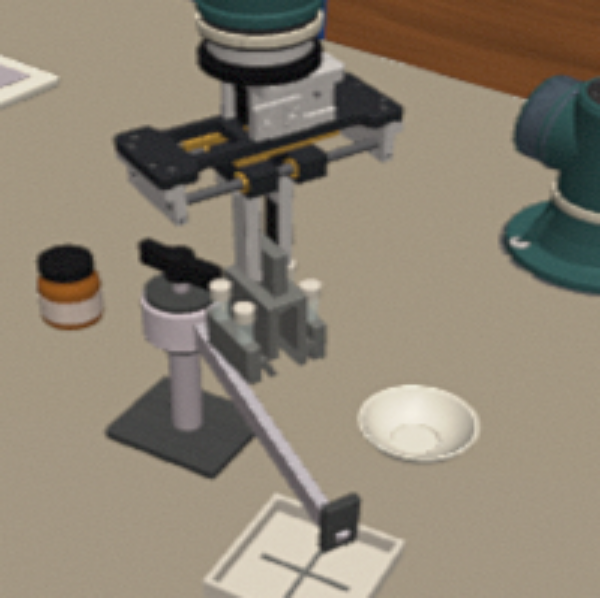

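View pics/r_w.png

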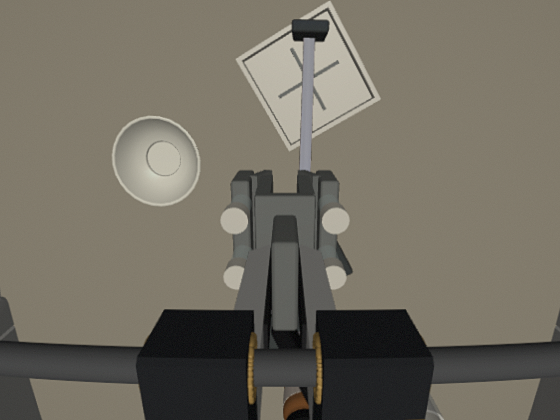

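```bash
cat >> h.py <<'E'
def stage(h,r=.105,a=68.,lat=0.,ax=(.5555,-.138)):
    a0=np.radians(a);u=np.array([np.cos(a0),np.sin(a0),0]);l=np.array([np.sin(a0),-np.cos(a0),0])
    n=np.array([0,0,1])*np.cos(np.radians(16))+u*np.sin(np.radians(16))
    q=np.array([*ax,0])+u*r+np.array([0,0,.153-(r-.105)*np.tan(np.radians(16))])
    goal(q+n*(.036+h)+l*lat,a-90,-16.)
E
python3 -c "
from h import *
stage(.09)"
```

```text
t 24.9 tcp [ 0.5863 -0.0263  0.2467] yaw -20.4 w 0.0119 F [ 0.7  0.7 -2.8]
 rot total [-0.261   0.0342 -0.0357] rows>= 1.7826226563744474
 shift then (tool axes, after rot) [0.0133 0.0239 0.0161] rows>= 0.6336620945739337 | tcp target [ 0.602  -0.023   0.2193] | shift in now-axes [0.0146 0.0266 0.009 ]
```

Request:
arm_command(series="-0.087 0.011 -0.012 0 -0.003 0 0; -0.087 0.011 -0.012 0 -0.002 0 0; -0.087 0.011 -0.012 0 0 0 0; 0 0 0 0.013 0 0.016 0; 0 0 0 0 0 0 0")

```text
time: 25.4
tool_pos: [0.6022, -0.0076, 0.2446]
ee_rot: [-1.856, 0.005, -0.37]
wrist_force: [0.4, 0.2, -2.9]
width: 0.0118
```

Run:
```python
from h import *
cv2.imwrite('pics/s_w.png',robot.snapshot('wrist'))
i=robot.snapshot('scene');cv2.imwrite('pics/s_s.png',cv2.resize(i[70:300,200:400],None,fx=3,fy=2.6))
stage(.09)
```

```text
t 25.5 tcp [ 0.6011 -0.0093  0.2464] yaw -21.4 w 0.0118 F [ 0.1 -0.1 -3. ]
 rot total [ 0.0067  0.0115 -0.0003] rows>= 0.0893367493632884
 shift then (tool axes, after rot) [ 0.0059  0.0294 -0.0045] rows>= 0.6069679702574845 | tcp target [ 0.602  -0.023   0.2193] | shift in now-axes [ 0.0059  0.0295 -0.0043]
```

View pics/s_s.png

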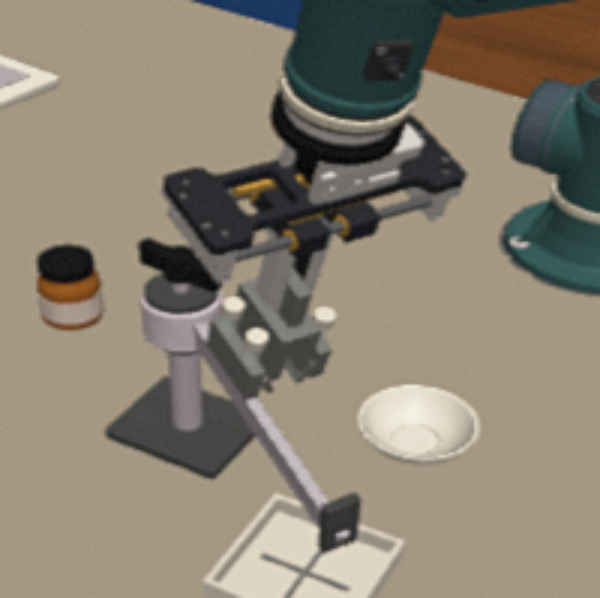

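View pics/s_w.png

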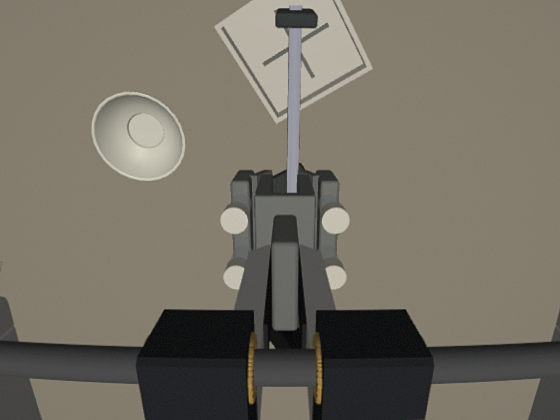

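The tilt matches the slope. The rail shows at column 292, right of the centre at 284, which agrees with the computed 6 mm correction.

Request:
arm_command(series="0.006 0.011 0 0.006 0.005 -0.0045 0; 0 0 0 0 0.012 0 0; 0 0 0 0 0.012 0 0; 0 0 0 0 0 0 0")

```text
time: 25.9
tool_pos: [0.6005, -0.0252, 0.2191]
ee_rot: [-1.849, -0.001, -0.386]
wrist_force: [-0.0, 0.0, -3.5]
width: 0.0121
```

Run:
```python
from h import *
cv2.imwrite('pics/t_w.png',robot.snapshot('wrist'))
i=robot.snapshot('scene');cv2.imwrite('pics/t_s.png',cv2.resize(i[130:300,220:380],None,fx=4.5,fy=3.5))
i=robot.snapshot('top');cv2.imwrite('pics/t_t.png',cv2.resize(i[160:260,210:340],None,fx=6,fy=6,interpolation=cv2.INTER_CUBIC))
stage(.08)
```

```text
t 26.05 tcp [ 0.6018 -0.0245  0.2215] yaw -22.1 w 0.0118 F [-0.3 -0.4 -2.2]
 rot total [-0.0023 -0.0024  0.0042] rows>= 0.03608469617006722
 shift then (tool axes, after rot) [-0.0004  0.0117  0.002 ] rows>= 0.23777020640023436 | tcp target [ 0.6009 -0.0256  0.2097] | shift in now-axes [-0.0004  0.0117  0.002 ]
```

View pics/t_s.png

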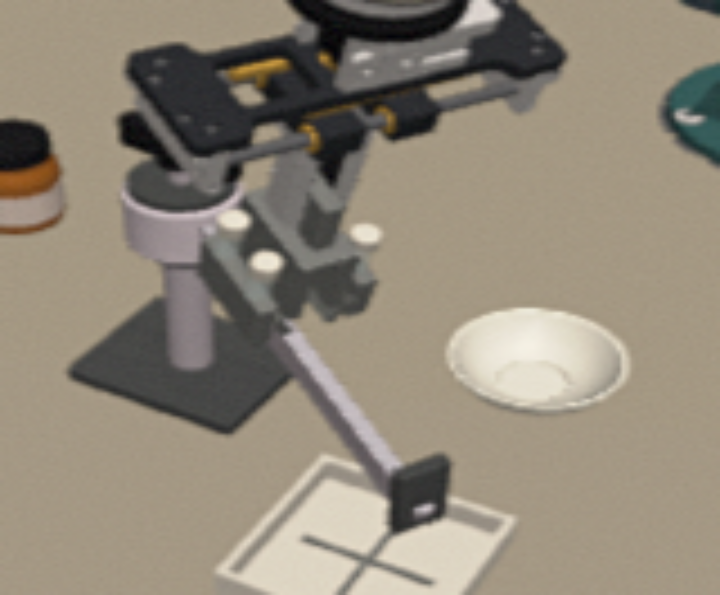

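View pics/t_w.png

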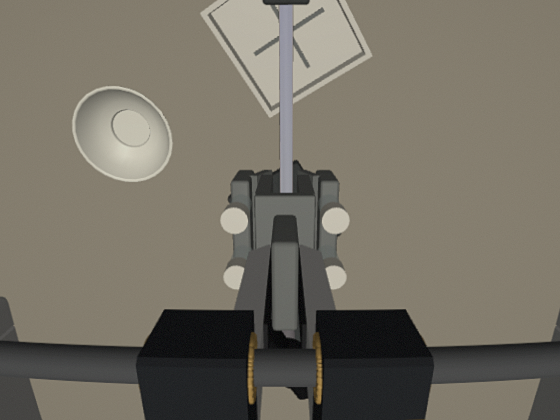

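The rail is centred at column 286 under the channel. I'll lower along the tilted axis.

Request:
arm_command(series="0 0 0 0 0.015 0.002 0; 0 0 0 0 0.015 0 0; 0 0 0 0 0.015 0 0; 0 0 0 0 0.01 0 0; 0 0 0 0 0 0 0")

```text
time: 26.55
tool_pos: [0.5991, -0.0369, 0.1702]
ee_rot: [-1.844, -0.012, -0.385]
wrist_force: [-0.1, -0.2, -2.3]
width: 0.0119
```

Run:
```python
from h import *
cv2.imwrite('pics/u_w.png',robot.snapshot('wrist'))
i=robot.snapshot('scene');cv2.imwrite('pics/u_s.png',cv2.resize(i[130:300,220:380],None,fx=4.5,fy=3.5))
stage(0.)
```

```text
t 26.65 tcp [ 0.5999 -0.0367  0.1718] yaw -22.0 w 0.012 F [-0.8 -0.8 -3.2]
 rot total [-0.007  -0.0046  0.0137] rows>= 0.10744581683461776
 shift then (tool axes, after rot) [-0.0032  0.0406 -0.0002] rows>= 0.815004035465734 | tcp target [ 0.5927 -0.046   0.1328] | shift in now-axes [-0.0038  0.0406 -0.0005]
```

View pics/u_s.png

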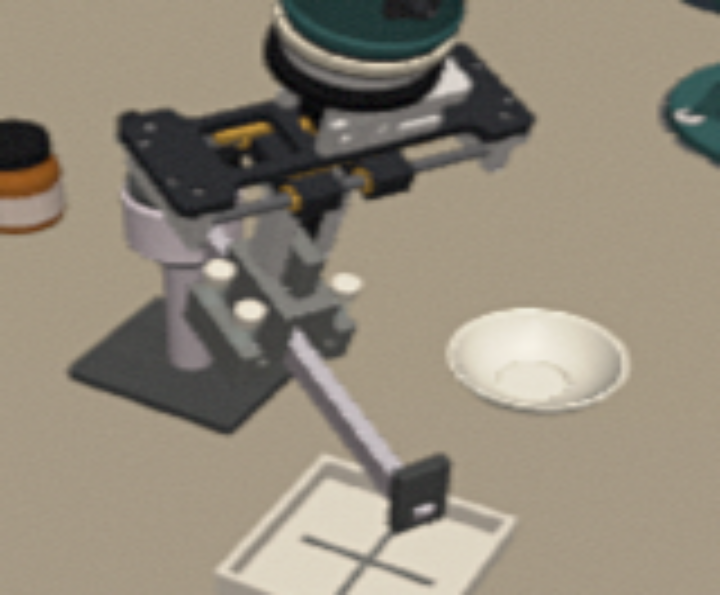

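View pics/u_w.png

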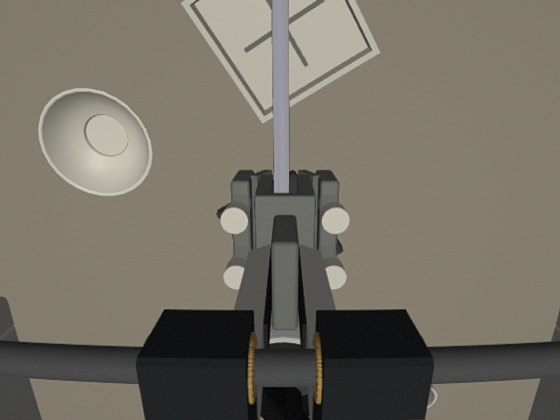

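The carrier is astride with the rail at column 281, about 3 mm off. I'll correct that and carry on down gently.

Request:
arm_command(series="-0.007 0 0.013 -0.0035 0.006 0 0; 0 0 0 0 0.01 0 0; 0 0 0 0 0.008 0 0; 0 0 0 0 0.004 0 0; 0 0 0 0 0 0 0")

```text
time: 27.15
tool_pos: [0.5949, -0.0426, 0.1449]
ee_rot: [-1.849, -0.005, -0.388]
wrist_force: [0.2, -0.6, -3.8]
width: 0.0118
```

Run:
```python
from h import *
stage(0.)
cv2.imwrite('pics/v_w.png',robot.snapshot('wrist'))
```

```text
t 27.15 tcp [ 0.5949 -0.0426  0.1449] yaw -22.2 w 0.0118 F [ 0.2 -0.6 -3.8]
 rot total [-0.0011 -0.0051  0.0036] rows>= 0.04250782047917223
 shift then (tool axes, after rot) [-0.0008  0.0127 -0.0006] rows>= 0.25528306237759035 | tcp target [ 0.5927 -0.046   0.1328] | shift in now-axes [-0.0008  0.0127 -0.0006]
```

View pics/v_w.png

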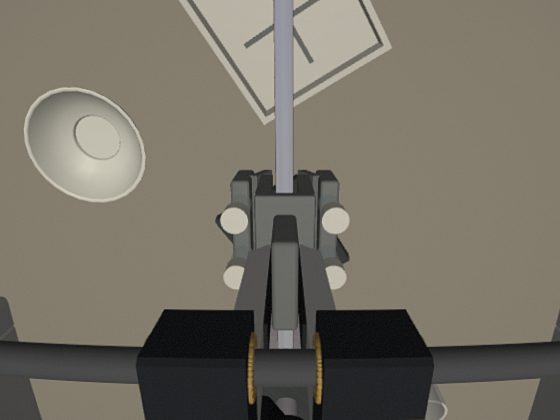

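Request:
arm_command(series="0 0 0 -0.001 0.006 0 0; 0 0 0 0 0.004 0 0; 0 0 0 0 0 0 0")

```text
time: 27.5
tool_pos: [0.5933, -0.0449, 0.1353]
ee_rot: [-1.848, -0.006, -0.388]
wrist_force: [-0.9, -0.2, -2.6]
width: 0.0119
```

Run:
```python
from h import *
stage(0.)
i=robot.snapshot('scene');cv2.imwrite('pics/w_s.png',cv2.resize(i[130:300,220:380],None,fx=4.5,fy=3.5))
```

```text
t 27.5 tcp [ 0.5933 -0.0449  0.1353] yaw -22.2 w 0.0119 F [-0.9 -0.2 -2.6]
 rot total [-0.0017 -0.0054  0.0049] rows>= 0.05024773686923709
 shift then (tool axes, after rot) [-0.0002  0.0027 -0.0006] rows>= 0.05573844441108951 | tcp target [ 0.5927 -0.046   0.1328] | shift in now-axes [-0.0002  0.0027 -0.0006]
```

View pics/w_s.png

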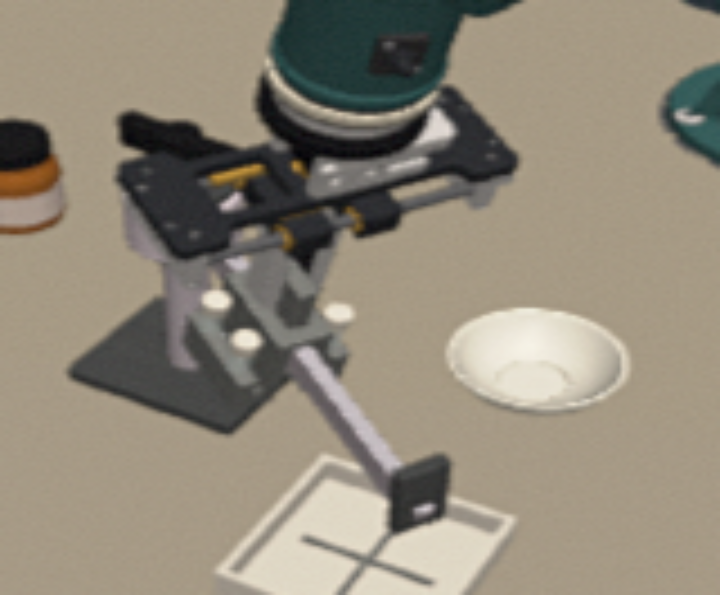

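Request:
arm_command(series="0 0 0 0 0.003 0 0; 0 0 0 0 0.0025 0 0")

```text
time: 27.75
tool_pos: [0.5942, -0.0458, 0.1328]
ee_rot: [-1.846, -0.011, -0.387]
wrist_force: [-0.6, 4.1, 8.9]
width: 0.0118
```

Request:
arm_command(series="0 0 0 0 0.0025 0 0; 0 0 0 0 0 0 0")

```text
time: 27.95
tool_pos: [0.5953, -0.0461, 0.1336]
ee_rot: [-1.844, -0.016, -0.387]
wrist_force: [-0.5, -0.7, -3.0]
width: 0.0118
```

Contact registered at z = 0.1328 (+8.9 N), which agrees with the geometry. I'll release.

Request:
arm_command(series="0 0 0 -0.001 0 0 0.05; 0 0 0 0 0 0 0.05; 0 0 0 0 0 0 0.05; 0 0 0 0 0 0 0.05; 0 0 0 0 0 0 0.05")

```text
time: 28.45
tool_pos: [0.5948, -0.0468, 0.1346]
ee_rot: [-1.846, -0.018, -0.388]
wrist_force: [0.1, 0.2, 0.1]
width: 0.0485
```

Run:
```python
from h import *
chk()
cv2.imwrite('pics/x_w.png',robot.snapshot('wrist'))
i=robot.snapshot('scene');cv2.imwrite('pics/x_s.png',cv2.resize(i[130:300,220:380],None,fx=4.5,fy=3.5))
```

```text
t 28.45 tcp [ 0.5948 -0.0468  0.1346] rad 0.1002 ang 66.9 euler [-105.7   -1.   -22.2] w 0.0485 F [0.1 0.2 0.1] T [0.05 0.05 0.03]
```

View pics/x_s.png

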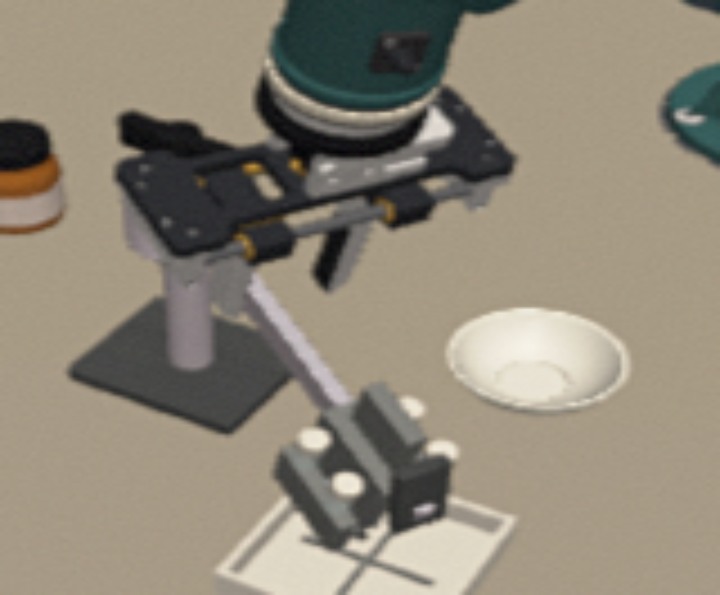

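View pics/x_w.png

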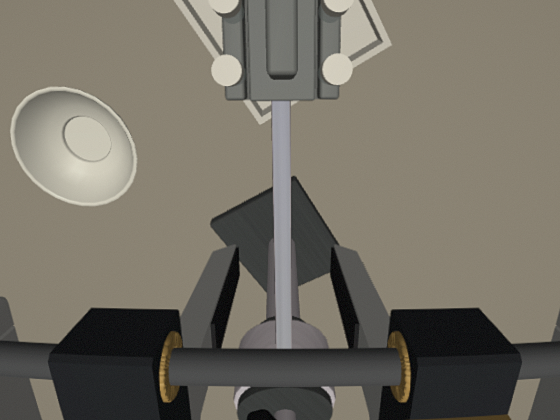

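The carrier slid down by itself and rests against the stop. I'll retract clear.

Request:
arm_command(series="0 0 0 0 -0.02 0 0.05; 0 0 0 0 -0.04 0 0.05; 0 0 0 0 -0.04 0 0.05; 0 0 0 0 -0.04 0 0.05; 0 0 0 -0.04 -0.01 0 0.05; 0 0 0 -0.045 0 0 0.05; 0 0 0 -0.045 0 0 0.05; 0 0 0 -0.045 0 0 0.05; 0 0 0 -0.045 0 0 0.05; 0 0 0 -0.02 0 0 0.05; 0 0 0 0 0 0 0.05")

```text
time: 29.65
tool_pos: [0.3803, 0.0866, 0.2771]
ee_rot: [-1.845, -0.013, -0.39]
wrist_force: [-0.0, -0.0, 0.8]
width: 0.05
```

Run:
```python
from h import *
chk()
i=robot.snapshot('scene');cv2.imwrite('pics/y_s.png',cv2.resize(i[100:400,150:420],None,fx=2.6,fy=2))
i=robot.snapshot('top');cv2.imwrite('pics/y_t.png',cv2.resize(i[140:280,150:430],None,fx=2.8,fy=2.8,interpolation=cv2.INTER_CUBIC))
for t in ('reagent_bottle','salt_jar','beaker','carrier_fin'): spot('top',t,1)
```

```text
t 29.65 tcp [0.3803 0.0866 0.2771] rad 0.2856 ang 127.8 euler [-105.7   -0.8  -22.3] w 0.05 F [-0.  -0.   0.8] T [0.02 0.01 0.01]
top reagent_bottle 0.71 [0.7015 0.2226 0.1019] [180. 171.]
top salt_jar 0.95 [ 0.4829 -0.3524  0.0829] [391. 245.]
top beaker 0.61 [ 0.6357 -0.415   0.051 ] [408. 190.]
top carrier_fin 0.86 [0.6327 0.049  0.1201] [243. 193.]
```

View pics/y_s.png

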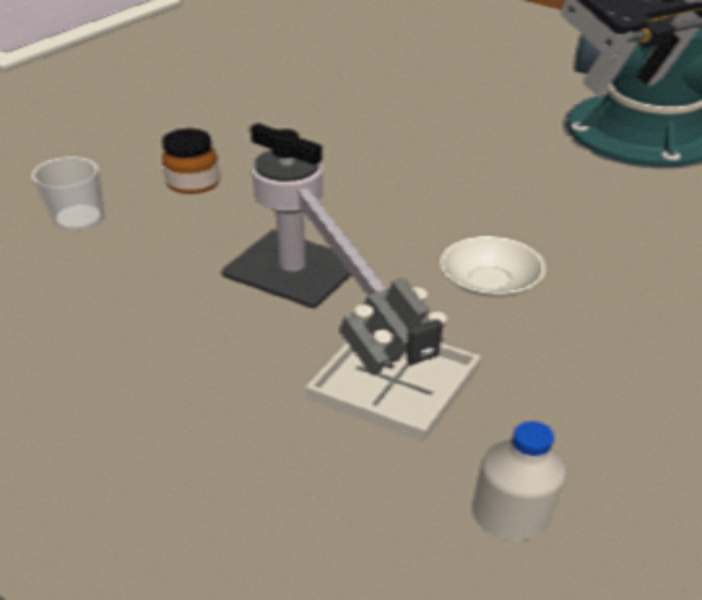

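View pics/y_t.png

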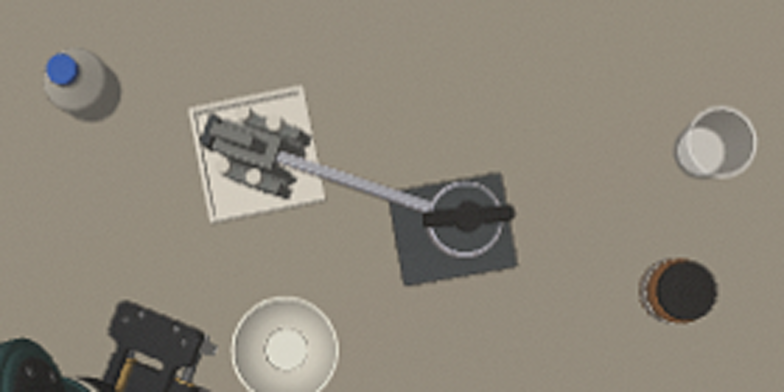

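```bash
python3 -c "
from bench import robot
print(robot.close_job())"
```

```text
the job is handed in; nothing more can be done
None
```

The job is done and handed in at about 30 s: the sample carrier rests against the rail's stop, over the square tray.

**What I did**
- **Handle:** I backed the T-handle off by about 75° (1.3 rad). After the swing I tightened it until its angle stalled about 6.5° past where it started and the torque rose, so it should be at the hard stop.
- **Rail:** I swung it from about 103° to 68°.
- **Carrier:** I hung it 105 mm out from the post and let go. It ran down to the stop by itself and stayed upright.

**Last checks**
- **Position over the tray:** before I hung the carrier, its park point measured about 5–6 mm from the tray centre. In the last pictures the carrier detector puts the carrier about 12 mm from the centre, well inside the 60 mm half-width; that reading is only the middle of the visible surface.
- **Other things:** the bottle detection is within about 4 mm of its first reading, and the bottle, jar and beaker look in place. I never measured the jar and beaker at the start, so for those two I only have the pictures. The robot touches nothing.

**What disagreed**
- **Fingertips:** they sat about 38 mm behind the reported TCP in the wrist picture. Because of that my first grasp closed on nothing, above the handle. I corrected for it from then on.
- **Arm drift:** the tool sank about 45 mm and tilted slightly during one long turn. I corrected it with no contact force showing.

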